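# Pack the vanity case, find its lid and lock it for travel

### The arm

A 7-joint arm with a two-finger parallel gripper is mounted at the origin on the work surface. World frame = base frame: x ahead of the robot, y to its left, z up, the work surface at z = 0. Lengths are in m, angles in rad, forces in N, time in s.
With the tool pointing down it reaches from about 0.425 to 0.875 m from the base axis. Payload 9.9 kg.
Tool frame: the origin (TCP) lies between the finger pads; the fingertips stand 25 mm ahead of it and the grasp point (between the pads) lies 6 mm ahead of it; z points along the fingers, y is the line along which they close (so a half turn about z gives the same grasp; the last joint's range is limited). The gripper opens to 85 mm and grips with 20 to 120 N. Pads are 22 mm wide; open, the fingers measure 114 mm over their backs; the gripper's body (76 mm by 85 mm) begins 54 mm behind the grasp point. The pads swing forward as they close: fully open they stand 13 mm farther back than shut.
Start: joints at [-1.292, 0.576, 0.025, 1.437, -0.015, 1.129, -0.057], TCP at [0.24, 0.631, 0.256] pointing down, gripper open.
Joint ranges: [-2.76, 2.76], [-0.34, 2.15], [-1.52, 1.57], [0.19, 2.46], [-1.09, 4.23], [0.17, 1.99], [-2.82, 2.82]. Speed limits (rad/s): [2.22, 2.22, 3.01, 3.01, 3.14, 3.14, 3.14].

### API

Orientations are given as a 3x3 rotation matrix whose columns are the frame's x, y, z axes.
In Python, from station import sensors, vision, hand_in gives the robot as it stands. The module is installed in compiled form; this text tells all that it offers.
- The arm moves only by the tool drive_tool, never from a script. Its argument "steps" is one flat list of numbers, 4 for each row, row after row: the shift along the tool's x, y, z in mm, then the turn about the tool's z in rad. In form: [dx, dy, dz, spin, dx, dy, dz, spin, ...]. A call has 1 to 8 rows; each row shifts and turns the commanded pose from where the row before left it, along the tool's axes as they then stand; what a row does not reach is not made up. A row lasts 1/8 s, in which the tool goes at most 62.5 mm and 10.7 degrees, less where a joint would pass 70% of its speed; a pose out of reach is approached as far as the arm can. A call with a gripper value outside its range is refused whole. "hand" is the gripper command: -1 is fully open, 1 is shut, values between are in proportion, set as the call begins (left out, the last holds). The fingers move at their own pace and stop on an object; "newtons" is the grip in N (left out, the last holds). Time passes only in rows, so rows that do not move let the fingers close. It gives the time, the measured TCP pose, the force, the opening and the grip force at its end, in the units of the state.
- sensors.state(): the state, without advancing time (a new reading comes with each control period).
- vision.camera(name): name is "side" or "top"; returns (picture, depth): 384x512x3 uint8, blue, green, red; 384x512 float32, m along the optical axis (not along the pixel's ray), 0 where there is no reading.
- vision.camera_info(name): a dict with "intrinsics" (3x3 intrinsics, pixels), "rvec" (rotation vector, rad) and "tvec" (3), from world to camera coordinates, as OpenCV has them. Camera axes: x right, y down, z forward; pixel columns grow to the right and rows downward; lengths in m; the calibration is good to about 2 mm. A picture is of the moment at which its call begins. camera_info takes no time and is no camera call.
- hand_in(): hands the job in; it is judged then, once.
The state is a dict: "time": time; "joint_pos": joint angles; "dq": joint speeds; "joint_torque": joint torques, N m; "tcp_pos": TCP position; "tcp_rot": TCP orientation; "wrist_force": force on the tool from outside, world axes, zero at the start; "torque": the same for the moment, N m; "finger_gap": finger opening in m; "gripper_force": force on a finger pad.
Only numpy, scipy, OpenCV 4.12 (cv2) and the standard library are available. Lean on these libraries where they do the work, as an engineer would, in place of code of your own. Each camera call takes 0.05 s, during which the arm holds its last target. There are 200 camera calls.

### The job

Pack every toiletry that is lying on the dresser (nail brush, comb case, travel bottle, toothbrush case, tweezer case: whichever are there) into the grey travel case, then find by trying which of the three look-alike lids in the copper tray fits and press it on until it is fully home and both latches snap over it. Then slide the orange transport lock to its end stop over the lid. At the finish the two lids that do not fit lie flat in the copper tray, and everything else on the dresser stays where it was.

Things in the scene. Friction and masses are not known exactly. Their poses are not given: they have to be found in the camera images.
- case: Grey travel vanity case, open on top, fixed. Outside 208 mm (its x) by 124 mm (its y), inside 196 x 112 mm; floor 8 mm, rim 62 mm above the dresser. Origin: centre of its underside, z up. Two brass latches, 30 mm wide in x, stand 91 mm high on the long sides (|y| 55 to 73 mm): one at x -78 mm on the +y side, one at x 78 mm on the -y side. On the -y side a block (60 mm in x, y -64 to -144 mm, 66 mm high) carries the transport lock.
- case_rim (a point): Centre of the case's mouth, at rim height. Four upright ribs of the liner (10 mm wide in x, from the floor to 2 mm below the rim) stand 8 mm inward from the long walls, so there is 96 mm of room between them in y. Their places along x differ from start to start; only one of the three lids has notches underneath to suit them.
- latch_left (a joint): Spring latch on the case's +y side, m: 0 = at rest, up to 0.012 pushed outward. Its top slopes: a lid pressed straight down (some 5 to 15 N in all) pushes both latches out and they snap back over the lid's edge when it is home. A snapped lid cannot be pulled off again.
- latch_right (a joint): The same on the case's -y side.
- lock (a joint): Transport lock slide on the case, m: 0 = open, 0.045 = end stop, its steel tongue then over the lid; starts at 0 to 0.008. Moves along the case's +y, toward the lid, against about 2 N of friction and stays where left. The tongue runs 71 to 78 mm above the dresser, just over a lid that is home; a lid standing proud blocks it.
- lock_grip (a point): Top centre of the lock's orange grip, a block 18 mm (case x) by 24 mm (case y), 34 mm tall above the tongue plate; the point is 112 mm above the dresser and moves with the lock.
- tray: Rectangular brushed copper-tone tray, fixed, 232 mm (its x) by 440 mm (its y), rim 14 mm high, floor 4 mm thick. Origin: centre of its underside. The three lids lie side by side in it, at y = -140, 0 and +140 mm, in any order.
- case_in (a point): Centre of the case's inner floor. Up to four toiletries fit side by side, lengths along the case's y, at x = -66, -22, 22 and 66 mm.
- lid_one: Look-alike lid: white plate 204 mm (its x) x 120 mm (its y) x 6 mm; black plug frame 191 x 107 mm, 12 mm deep, below (2.5 mm play all round in the case's mouth); black bar handle on top, 80 mm along x, 16 mm thick, from 18 to 54 mm above the origin. Origin: centre of plug's underside. 180 g. Fits either way round (half turn).
- lid_two: Look-alike lid: white plate 204 mm (its x) x 120 mm (its y) x 6 mm; black plug frame 191 x 107 mm, 12 mm deep, below (2.5 mm play all round in the case's mouth); black bar handle on top, 80 mm along x, 16 mm thick, from 18 to 54 mm above the origin. Origin: centre of plug's underside. 180 g. The fitting lid is home with its origin 50 mm above the dresser.
- lid_three: Look-alike lid: white plate 204 mm (its x) x 120 mm (its y) x 6 mm; black plug frame 191 x 107 mm, 12 mm deep, below (2.5 mm play all round in the case's mouth); black bar handle on top, 80 mm along x, 16 mm thick, from 18 to 54 mm above the origin. Origin: centre of plug's underside. 180 g. The ribs stop a wrong lid about 10 mm short of home.
- nail_brush: Wooden nail brush, bristles down, 82 x 24 mm, 23 mm high, x along its length. Origin: centre of its underside. May be absent.
- comb_case: Amber plastic comb case, 84 x 22 mm, 20 mm high, x along its length. Origin: centre of its underside. May be absent.
- travel_bottle: Angular smoked travel bottle lying down, 82 mm long (brass cap 16 mm thick at the +x end, from x = 23 to 41 mm), 24 mm wide, 24 mm high, x along its length. Origin: centre of its underside. May be absent.
- toothbrush_case: White toothbrush case with a blue line, 82 x 22 mm, 22 mm high, x along its length. Origin: centre of its underside. May be absent.
- tweezer_case: Brushed aluminium tweezer case, 80 x 22 mm, 20 mm high, x along its length. Origin: centre of its underside. May be absent.
- smoked_bottle: Large angular smoked bottle, 60 x 60 mm, 140 mm high; origin under its centre. Leave it alone.
- soap_dish: White ceramic soap dish with soap, 85 x 120 mm, 33 mm high; origin under its centre. Leave it alone.
- cream_jar: White cream jar, 50 mm across, 45 mm high; origin under its centre. Leave it alone.
Mind the look-alikes: they are no part of the job. What is shaped like the travel_bottle but green is not meant.

How it is judged:
On the way, in this order (a step that is already met when the one before it is completed fails the run):
1. every toiletry present lies in the case (x of nail_brush in the frame of case between -0.098 and 0.098 m and y of nail_brush in the frame of case between -0.056 and 0.056 m and z of nail_brush in the frame of case between 0 and 0.038 m and x of comb_case in the frame of case between -0.098 and 0.098 m and y of comb_case in the frame of case between -0.056 and 0.056 m and z of comb_case in the frame of case between 0 and 0.038 m and x of travel_bottle in the frame of case between -0.098 and 0.098 m and y of travel_bottle in the frame of case between -0.056 and 0.056 m and z of travel_bottle in the frame of case between 0 and 0.038 m and x of toothbrush_case in the frame of case between -0.098 and 0.098 m and y of toothbrush_case in the frame of case between -0.056 and 0.056 m and z of toothbrush_case in the frame of case between 0 and 0.038 m and x of tweezer_case in the frame of case between -0.098 and 0.098 m and y of tweezer_case in the frame of case between -0.056 and 0.056 m and z of tweezer_case in the frame of case between 0 and 0.038 m), for 0.2 s.
2. a lid is fully home on the case with both latches snapped back (((x of lid_one in the frame of case between -0.006 and 0.006 m and y of lid_one in the frame of case between -0.006 and 0.006 m and z of lid_one in the frame of case below 0.053 m and angle between lid_one's own z axis and vertical below 0.05 rad) or (x of lid_two in the frame of case between -0.006 and 0.006 m and y of lid_two in the frame of case between -0.006 and 0.006 m and z of lid_two in the frame of case below 0.053 m and angle between lid_two's own z axis and vertical below 0.05 rad) or (x of lid_three in the frame of case between -0.006 and 0.006 m and y of lid_three in the frame of case between -0.006 and 0.006 m and z of lid_three in the frame of case below 0.053 m and angle between lid_three's own z axis and vertical below 0.05 rad)) and value of joint each of latch_left, latch_right below 0.003 m), for 0.2 s.
3. the transport lock is at its end stop (value of joint lock above 0.042 m), for 0.2 s.
At the end, for the whole second after the job is handed in: All toiletries present are inside the case; the fitting lid is home (within 3 mm of full depth, 6 mm of centre, level), latches back within 3 mm; the lock within 3 mm of its end stop; the other two lids lie flat on the copper tray's floor; all at rest (all of step 1 and all of step 2 and value of joint lock above 0.042 m and ((x of lid_one in the frame of case between -0.006 and 0.006 m and y of lid_one in the frame of case between -0.006 and 0.006 m and z of lid_one in the frame of case below 0.053 m and angle between lid_one's own z axis and vertical below 0.05 rad) or (x of lid_one in the frame of tray between -0.03 and 0.03 m and y of lid_one in the frame of tray between -0.165 and 0.165 m and z of lid_one in the frame of tray below 0.01 m and angle between lid_one's own z axis and vertical below 0.08 rad)) and ((x of lid_two in the frame of case between -0.006 and 0.006 m and y of lid_two in the frame of case between -0.006 and 0.006 m and z of lid_two in the frame of case below 0.053 m and angle between lid_two's own z axis and vertical below 0.05 rad) or (x of lid_two in the frame of tray between -0.03 and 0.03 m and y of lid_two in the frame of tray between -0.165 and 0.165 m and z of lid_two in the frame of tray below 0.01 m and angle between lid_two's own z axis and vertical below 0.08 rad)) and ((x of lid_three in the frame of case between -0.006 and 0.006 m and y of lid_three in the frame of case between -0.006 and 0.006 m and z of lid_three in the frame of case below 0.053 m and angle between lid_three's own z axis and vertical below 0.05 rad) or (x of lid_three in the frame of tray between -0.03 and 0.03 m and y of lid_three in the frame of tray between -0.165 and 0.165 m and z of lid_three in the frame of tray below 0.01 m and angle between lid_three's own z axis and vertical below 0.08 rad)) and linear speed of each of lid_one, lid_two, lid_three below 0.02 m/s); the robot touches nothing.
It fails at once if a bystander is moved more than 40 mm or tipped over (distance of any of smoked_bottle, soap_dish, cream_jar from where it was at the start of the episode above 0.04 m or angle between any of smoked_bottle, soap_dish, cream_jar's own z axis and vertical above 0.5 rad).
Of liner_p, liner_q, liner_r only 1 to 1 are there at a start; the rules pass over those that are not, and their reading is None.
Of nail_brush, comb_case, travel_bottle, toothbrush_case, tweezer_case only 3 to 4 are there at a start; the rules pass over those that are not, and their reading is None.
At some moment in a run one of nail_brush, comb_case, travel_bottle, toothbrush_case, tweezer_case may be knocked a few centimetres aside while the robot is not near it.
Once in a run the grip may slacken for a moment while it holds something.
It also fails if it takes over 210 s, if anything falls off the work surface, if the arm or the gripper's body presses on something with over 40 N, if the wrist force passes 120 N, or if a joint passes its speed limit or range.

## Working session

There is one attempt and no reset: what is moved stays moved. The work goes in short steps, Python scripts to look and compute and a tool call to move; the robot and the scene stay as the last step left them, time stands still between calls to the robot, and variables do not carry over. Pictures are saved under pics/ and viewed, at most 14 in all, crops included, and the job is handed in when it is done.

Besides the shell and the picture viewer there is one more tool, called after "Call:" by a JSON object that holds its "api" and its "payload". drive_tool: Moves the arm, as the interface text tells. Its arguments: {"type":"object","properties":{"steps":{"type":"array"},"hand":{"type":"number"},"newtons":{"type":"number"}},"required":["steps"]}

```bash
mkdir -p pics; cat > h.py <<'E'
import numpy as np, cv2
from station import sensors, vision
def look(name):
    im,d=vision.camera(name); i=vision.camera_info(name)
    K=np.array(i["intrinsics"]);R=cv2.Rodrigues(np.array(i["rvec"],float))[0];t=np.array(i["tvec"],float).ravel()
    return im,d,K,R,t
def cloud(d,K,R,t):
    v,u=np.mgrid[:d.shape[0],:d.shape[1]]
    p=np.stack([(u-K[0,2])/K[0,0]*d,(v-K[1,2])/K[1,1]*d,d],-1)
    return (p-t)@R
def ray(u,v,z,K,R,t):
    r=R.T@np.linalg.solve(K,[u,v,1.]);c=-R.T@t
    return c+r*(z-c[2])/r[2]
E
python3 - <<'E'
from h import *
for n in("top","side"):
    im,d,K,R,t=look(n); cv2.imwrite(f"pics/{n}0.png",cv2.resize(im,(800,600),interpolation=cv2.INTER_CUBIC)); np.savez(f"{n}0.npz",im=im,d=d,K=K,R=R,t=t)
    print(n,-R.T@t,R[2],K[0,0],(d>0).mean())
s=sensors.state();print(s["tcp_pos"],s["tcp_rot"],s["finger_gap"],s["time"])
E
```

```text
top [0.31003645 0.03126607 1.40301676] [ 0.15241553  0.00250385 -0.98831333] 484.4463648936801 0.99609375
side [0.17750953 0.96082265 1.21092711] [ 0.23008369 -0.60998454 -0.75827459] 490.24123502490465 0.9959767659505209
[0.23938434 0.63072214 0.25554825] [[-9.34929139e-01  3.54834137e-01 -4.90065329e-04]
 [ 3.54834474e-01  9.34928105e-01 -1.39071257e-03]
 [-3.52964446e-05 -1.47410978e-03 -9.99998913e-01]] 0.08524175597391068 0.1
```

View pics/top0.png

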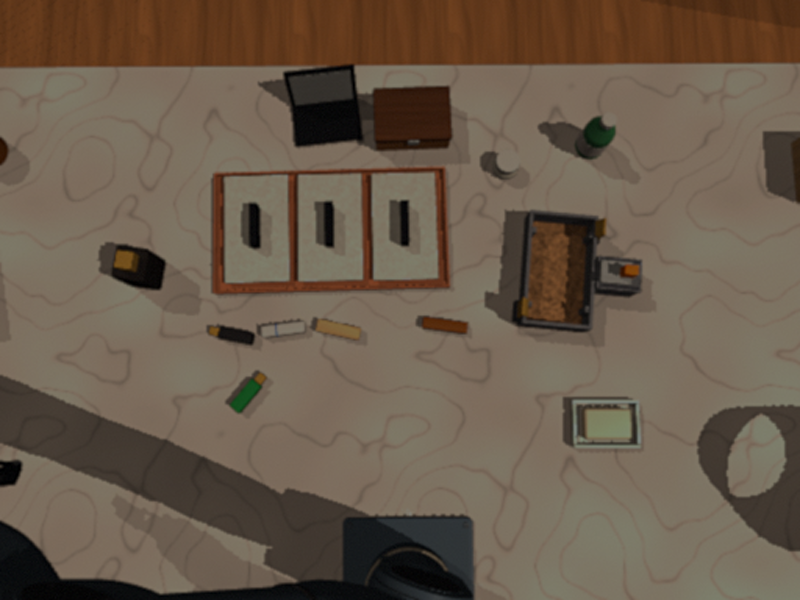

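View pics/side0.png

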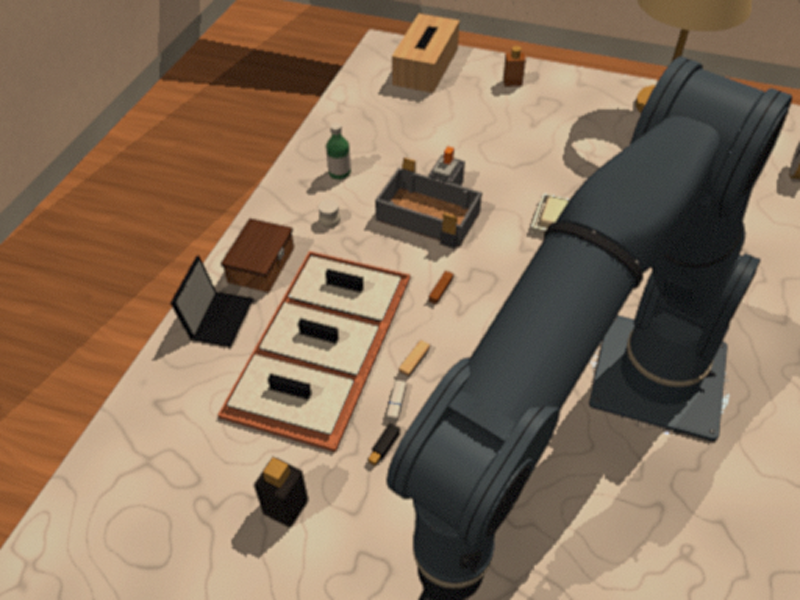

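The top view (800x600) shows four toiletries: a dark bottle with a brass cap at (230,334), a white case at (283,328), a tan piece at (337,328) and an amber-brown piece at (444,325). The green bottle at (248,392) is the decoy. The case is at (560,270), the tray at (330,230) with the lid handles at about (253,225), (327,224) and (403,222), and the orange lock grip at (629,270).

```bash
python3 - <<'E'
from h import *
o=np.load("top0.npz");im,d,K,R,t=[o[k] for k in("im","d","K","R","t")]
P=cloud(d,K,R,t); s=.64
def rect(u0,v0,u1,v1,z0,z1,name):
    m=np.zeros(d.shape,np.uint8); a=P[...,2]; m[int(v0*s):int(v1*s),int(u0*s):int(u1*s)]=1
    m&=((a>z0)&(a<z1)).astype(np.uint8)
    n,l,st,_=cv2.connectedComponentsWithStats(m); 
    if n<2: print(name,"none");return
    k=1+np.argmax(st[1:,4]); q=P[l==k]
    z=np.median(q[:,2]);(c,wh,an)=cv2.minAreaRect((q[:,:2]*1000).astype(np.float32))
    b=cv2.boxPoints((c,wh,an));e=[b[1]-b[0],b[2]-b[1]];e=max(e,key=np.linalg.norm)
    print(name,len(q),"z %.4f"%z,np.round(c,1),np.round(wh,1),"yaw long %.1f"%(np.degrees(np.arctan2(e[1],e[0]))%180),"mean",np.round(q[:,:2].mean(0)*1000,1))
print("table z",np.median(P[240:250,200:300,2]))
rect(195,315,258,350,.008,.035,"bottle");rect(256,312,310,345,.008,.035,"white");rect(310,310,366,345,.008,.035,"tan");rect(412,310,475,340,.008,.035,"amber");rect(220,365,275,420,.008,.035,"green")
for i,(a,b) in enumerate([(230,275),(305,345),(380,425)]): rect(a,185,b,260,.045,.075,"handle%d"%i)
rect(215,165,450,295,.017,.03,"plate");rect(205,160,455,300,.009,.07,"tray")
rect(500,195,615,340,.05,.069,"case");rect(500,195,615,340,.075,.1,"latch");rect(500,290,540,340,.075,.1,"latchL");rect(580,200,615,250,.075,.1,"latchR");rect(595,255,660,290,.095,.125,"lockgrip")
rect(555,390,660,455,.01,.05,"soap")
c=np.vstack([im[int(v0*s):int(v0*s)+60,int(u0*s):int(u0*s)+190] for u0,v0 in [(200,300),(480,200)]])
c1=im[190:275,125:310];c2=im[130:215,310:420]
cv2.imwrite("pics/crop1.png",np.hstack([cv2.resize(c1,None,fx=2.6,fy=2.6,interpolation=3),cv2.resize(c2,(286,221),interpolation=3)]))
E
```

```text
table z 0.0010042706014921333
bottle 234 z 0.0237 [444.8 322. ] [82.8 27.9] yaw long 78.8 mean [441.8 318.4]
white 229 z 0.0222 [452.1 226.9] [22.5 81. ] yaw long 97.6 mean [451.5 226.1]
tan 244 z 0.0236 [451.  125.9] [81.6 23.9] yaw long 76.8 mean [450.6 125.8]
amber 233 z 0.0205 [458.1 -69.5] [84.1 23.3] yaw long 81.3 mean [457.8 -69.2]
green 251 z 0.0234 [338.3 287.9] [26.  81.9] yaw long 141.6 mean [335.7 288.5]
handle0 171 z 0.0581 [641.2 279.5] [78.9 16.4] yaw long 2.0 mean [638.9 279.1]
handle1 166 z 0.0584 [643.1 142.7] [79.3 15. ] yaw long 0.5 mean [642.1 142.7]
handle2 165 z 0.0586 [644.2   3.1] [14.4 79. ] yaw long 179.6 mean [643.2   3.3]
plate 2521 z 0.0228 [644.9   2.9] [204.4 120.1] yaw long 0.9 mean [643.6   3.1]
tray 8910 z 0.0228 [641.1 141.9] [233.5 442.5] yaw long 91.3 mean [644. 146.]
case 749 z 0.0618 [ 552.4 -291.5] [167.1 209.6] yaw long 173.9 mean [ 554.4 -289.2]
latch 115 z 0.0789 [ 545.9 -355.5] [23.6 40.7] yaw long 173.8 mean [ 545.5 -354.6]
latchL 51 z 0.0840 [ 482.3 -205.8] [12.4 30.1] yaw long 177.3 mean [ 482.2 -204.9]
latchR 66 z 0.0850 [ 625.5 -346.7] [14.4 31.8] yaw long 177.0 mean [ 624.4 -346.9]
lockgrip 79 z 0.1117 [ 543.1 -387.4] [25.  19.7] yaw long 82.3 mean [ 541.7 -386.1]
soap 1066 z 0.0297 [ 278.  -356.8] [123.1  83.2] yaw long 89.7 mean [ 277.6 -354.5]
```

View pics/crop1.png

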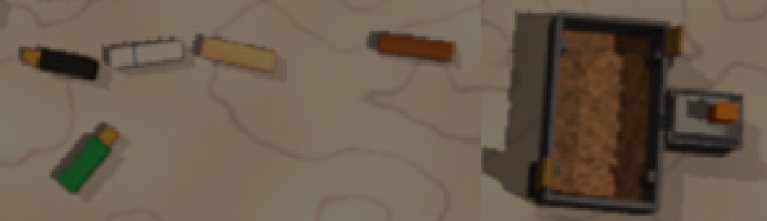

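The crop confirms it: the smoked bottle with the brass cap is at crop (60,62), the white toothbrush case at (145,53), the tan nail brush at (237,52) and the amber comb case at (412,46). The sizes and heights match. The green piece at (85,158) is not meant.

```bash
cat >> h.py <<'E'
import sys
def plan(x,y,z,yaw):
    "target TCP mm, yaw of tool x in deg (mod 180): prints spin then shift in final tool axes"
    s=sensors.state();p=np.array(s["tcp_pos"])*1000;Rt=np.array(s["tcp_rot"])
    cur=np.degrees(np.arctan2(Rt[1,0],Rt[0,0]));dw=(yaw-cur+90)%180-90
    a=np.radians(cur+dw);D=np.array([x,y,z])-p
    print("spin %.3f"%-np.radians(dw),"shift",np.round([D[0]*np.cos(a)+D[1]*np.sin(a),D[0]*np.sin(a)-D[1]*np.cos(a),-D[2]],1),"t",round(s["time"],2),"tcp",np.round(p,1),"j",np.round(s["joint_pos"],2),"gap",round(s["finger_gap"]*1000,1),"F",np.round(s["wrist_force"],1))
E
python3 - <<'E'
from h import *
o=np.load("top0.npz");im,d,K,R,t=[o[k] for k in("im","d","K","R","t")]
P=cloud(d,K,R,t);Q=P[(P[...,2]>.055)&(P[...,2]<.066)][:,:2]*1000
c=np.array([553.9,-276.2]);th=np.radians(-5.5)
for _ in range(6):
    A=np.array([[np.cos(th),np.sin(th)],[-np.sin(th),np.cos(th)]])
    L=(Q-c)@A.T; k=(abs(L[:,0])<108)&(abs(L[:,1])<66)
    L=L[k]
    e=[L[(s*L[:,1]>52)&(s*L[:,1]<65)&(abs(L[:,0])<90)] for s in(1,-1)]
    sl=[np.polyfit(q[:,0],q[:,1],1)[0] for q in e]; f=[L[(s*L[:,0]>94)&(abs(L[:,1])<50)] for s in(1,-1)]
    sl+=[-np.polyfit(q[:,1],q[:,0],1)[0] for q in f]
    dy=(np.median(e[0][:,1])+np.median(e[1][:,1]))/2;dx=(np.median(f[0][:,0])+np.median(f[1][:,0]))/2
    c=c+A.T@[dx,dy];th+=np.median(sl)/2
print(c,np.degrees(th),np.round(sl,3),[len(x) for x in e+f],np.median(e[0][:,1])-np.median(e[1][:,1]),np.median(f[0][:,0])-np.median(f[1][:,0]))
A=np.array([[np.cos(th),np.sin(th)],[-np.sin(th),np.cos(th)]])
for n,q in(("LL",(482.3,-205.8)),("LR",(625.5,-346.7)),("lock",(543.1,-387.4))): print(n,A@(np.array(q)-c))
# ribs
Z=P[...,2];L=(P[...,:2]*1000-c)@A.T
k=(Z>.054)&(Z<.0615)&(abs(L[...,0])<95)&(abs(abs(L[...,1])-50.5)<4)
print(np.round(L[k]).tolist()[:60])
for x in(-66,-22,22,66): print("slot",x,np.round(c+A.T@[x,0],1))
plan(443,321,150,78.8)
E
```

```text
[ 553.29689188 -275.95391948] -5.979919524945886 [-0.005  0.003  0.001 -0.002] [121, 159, 85, 82] 117.30610748163313 201.1699174852556
LL [-77.91918882  62.37572517]
LR [ 79.18053267 -62.83900044]
lock [   1.46903706 -111.90195439]
[[73.0, 53.0], [74.0, 50.0], [72.0, 52.0], [65.0, 49.0], [72.0, -50.0], [66.0, -50.0], [64.0, -48.0], [64.0, -51.0], [64.0, -54.0], [-67.0, 51.0], [-68.0, 49.0], [-73.0, 50.0], [-66.0, -49.0], [-69.0, -50.0], [-69.0, -52.0], [-71.0, -53.0]]
slot -66 [ 487.7 -269.1]
slot -22 [ 531.4 -273.7]
slot 22 [ 575.2 -278.2]
slot 66 [ 618.9 -282.8]
spin 1.404 shift [-264.3  259.9  105.5] t 0.1 tcp [239.4 630.7 255.5] j [-1.29  0.58  0.02  1.44 -0.02  1.13 -0.06] gap 85.2 F [ 0.9 -0.2 -0.2]
```

Call:
{"api": "drive_tool", "payload": {"steps": [0,0,0,0.1755,0,0,0,0.1755,0,0,0,0.1755,0,0,0,0.1755,0,0,0,0.1755,0,0,0,0.1755,0,0,0,0.1755,0,0,0,0.1755], "hand": -1, "newtons": 40}}

```text
time: 1.1
tcp_pos: [0.2394, 0.6309, 0.2558]
tcp_rot: [[0.2, 0.98, -0.0], [0.98, -0.2, -0.001], [-0.001, -0.0, -1.0]]
wrist_force: [0.0, 0.4, -0.4]
finger_gap: 0.0854
gripper_force: 0.0
```

Call:
{"api": "drive_tool", "payload": {"steps": [-33,32.5,13,0,-33,32.5,13,0,-33,32.5,13,0,-33,32.5,13,0,-33,32.5,13,0,-33,32.5,13,0,-33,32.5,13,0,-33,32.5,13,0]}}

```text
time: 2.1
tcp_pos: [0.4437, 0.3202, 0.1517]
tcp_rot: [[0.194, 0.981, -0.0], [0.981, -0.194, -0.0], [-0.0, -0.0, -1.0]]
wrist_force: [0.4, 0.2, 0.3]
finger_gap: 0.0856
gripper_force: 0.0
```

```bash
python3 -c "
from h import *
plan(443,321,30,78.8)"
```

```text
spin -0.000 shift [  0.6  -0.8 121.7] t 2.1 tcp [443.7 320.2 151.7] j [-0.95  0.53  0.36  1.92 -0.27  0.74 -0.63] gap 85.6 F [0.4 0.2 0.3]
```

Call:
{"api": "drive_tool", "payload": {"steps": [0,0,45,0,0,0,45,0,0,0,22,0,0,0,9.5,0,0,0,0,0]}}

```text
time: 2.72
tcp_pos: [0.4431, 0.3214, 0.0306]
tcp_rot: [[0.195, 0.981, -0.0], [0.981, -0.195, -0.0], [-0.001, -0.0, -1.0]]
wrist_force: [-0.0, 0.4, -1.1]
finger_gap: 0.0855
gripper_force: 0.0
```

Call:
{"api": "drive_tool", "payload": {"steps": [0,0,0,0,0,0,0,0,0,0,0,0,0,0,0,0,0,0,0,0,0,0,0,0], "hand": 1}}

```text
time: 3.48
tcp_pos: [0.4433, 0.3217, 0.0314]
tcp_rot: [[0.195, 0.981, 0.001], [0.981, -0.195, 0.001], [0.001, 0.0, -1.0]]
wrist_force: [-0.3, -0.4, 5.9]
finger_gap: 0.023
gripper_force: 39.6
```

Call:
{"api": "drive_tool", "payload": {"steps": [0,0,-40,0,0,0,-50,0,0,0,-40,0,0,0,0,0]}}

```text
time: 3.98
tcp_pos: [0.4444, 0.3223, 0.1637]
tcp_rot: [[0.195, 0.981, 0.004], [0.981, -0.195, 0.004], [0.004, 0.003, -1.0]]
wrist_force: [0.2, 1.2, -1.9]
finger_gap: 0.0232
gripper_force: 39.9
```

```bash
python3 -c "
from h import *
plan(487.7,-269.1,165,84)"
```

```text
spin -0.091 shift [-583.7  104.9   -1.3] t 3.98 tcp [444.4 322.3 163.7] j [-0.96  0.52  0.37  1.9  -0.27  0.76 -0.64] gap 23.2 F [ 0.2  1.2 -1.9]
```

Call:
{"api": "drive_tool", "payload": {"steps": [-53,9.5,0,-0.045,-53,9.5,0,-0.046,-53,9.5,0,0,-53,9.5,0,0,-53,9.5,0,0,-53,9.5,0,0,-53,9.5,0,0,-53,9.5,0,0]}}

```text
time: 4.97
tcp_pos: [0.4663, -0.1098, 0.1599]
tcp_rot: [[0.104, 0.995, -0.001], [0.995, -0.104, 0.0], [0.0, -0.001, -1.0]]
wrist_force: [1.6, 0.8, -1.2]
finger_gap: 0.023
gripper_force: 39.9
```

Call:
{"api": "drive_tool", "payload": {"steps": [-53,9.5,0,0,-53,9.5,0,0,-30,5,0,0,-15,3,0,0,0,0,0,0]}}

```text
time: 5.6
tcp_pos: [0.4776, -0.2614, 0.1601]
tcp_rot: [[0.106, 0.994, -0.001], [0.994, -0.106, 0.001], [0.0, -0.001, -1.0]]
wrist_force: [-0.7, 0.1, -0.5]
finger_gap: 0.0233
gripper_force: 39.9
```

```bash
python3 -c "
from h import *
plan(487.7,-269.1,42,84)"
```

```text
spin -0.001 shift [ -6.7  10.8 118.1] t 5.6 tcp [ 477.6 -261.4  160.1] j [ 0.21  0.51  0.31  1.91 -0.22  0.75  0.54] gap 23.3 F [-0.7  0.1 -0.5]
```

Call:
{"api": "drive_tool", "payload": {"steps": [-6.7,10.8,0,0,0,0,50,0,0,0,45,0,0,0,18,0,0,0,6,0,0,0,0,0]}}

```text
time: 6.35
tcp_pos: [0.4898, -0.2681, 0.0444]
tcp_rot: [[0.103, 0.995, 0.003], [0.995, -0.103, 0.0], [0.001, 0.003, -1.0]]
wrist_force: [-4.6, 5.1, 34.9]
finger_gap: 0.0229
gripper_force: 51.5
```

Call:
{"api": "drive_tool", "payload": {"steps": [0,0,0,0,0,0,0,0,0,0,0,0], "hand": 0.2}}

```text
time: 6.72
tcp_pos: [0.4948, -0.2686, 0.0445]
tcp_rot: [[0.101, 0.995, 0.011], [0.995, -0.101, -0.003], [-0.002, 0.011, -1.0]]
wrist_force: [10.6, 1.9, 19.5]
finger_gap: 0.0344
gripper_force: 10.7
```

Call:
{"api": "drive_tool", "payload": {"steps": [0,0,-40,0,0,0,-50,0,0,0,-30,0]}}

```text
time: 7.1
tcp_pos: [0.4897, -0.2683, 0.1642]
tcp_rot: [[0.102, 0.995, 0.003], [0.995, -0.102, -0.001], [-0.0, 0.003, -1.0]]
wrist_force: [-0.5, 0.1, -0.2]
finger_gap: 0.0341
gripper_force: 0.0
```

```bash
cat >> h.py <<'E'
def rects(skip=()):
    im,d,K,R,t=look("top");P=cloud(d,K,R,t)
    m=((P[...,2]>.008)&(P[...,2]<.035)).astype(np.uint8); m[:,290:]=0;m[:190]=0;m[:, :115]=0
    n,l,st,_=cv2.connectedComponentsWithStats(m)
    for k in range(1,n):
        if st[k,4]<100: continue
        q=P[l==k];(c,wh,a)=cv2.minAreaRect((q[:,:2]*1000).astype(np.float32));b=cv2.boxPoints((c,wh,a));e=max([b[1]-b[0],b[2]-b[1]],key=np.linalg.norm)
        print(np.round(c,1),np.round(wh,1),"yaw %.1f"%(np.degrees(np.arctan2(e[1],e[0]))%180),"z %.4f"%np.median(q[:,2]),im[l==k].mean(0).astype(int))
    return im,P
E
python3 -c "
from h import *
rects()
plan(458,-69.4,120,81.3)"
```

```text
[460.3 -56.7] [56.8 22.6] yaw 82.7 z 0.0203 [ 24  56 103]
[452.3 227. ] [22.8 81.1] yaw 97.3 z 0.0220 [117 132 143]
[452.  125.9] [81.8 26. ] yaw 77.9 z 0.0233 [ 74 118 151]
[338.4 288.3] [29.6 81.5] yaw 147.5 z 0.0239 [23 51 27]
[47.2 45.4] [138.5 142. ] yaw 90.2 z 0.0131 [41 38 34]
spin 0.049 shift [192.4 -62.7  47.3] t 7.15 tcp [ 490.8 -269.1  167.3] j [ 0.21  0.52  0.32  1.87 -0.23  0.78  0.54] gap 34.1 F [ 1.5 -0.7  1.7]
```

```bash
cat >> h.py <<'E'
c0=np.array([553.3,-276.0]);th0=np.radians(-6.0);A0=np.array([[np.cos(th0),np.sin(th0)],[-np.sin(th0),np.cos(th0)]])
def slot(x,y=0): return c0+A0.T@[x,y]
def incase(name,save=None):
    im,d,K,R,t=look(name);P=cloud(d,K,R,t);L=(P[...,:2]*1000-c0)@A0.T;Z=P[...,2]*1000
    k=(abs(L[...,0])<94)&(abs(L[...,1])<47)&(Z>14)&(Z<60)
    m=k.astype(np.uint8);n,l,st,_=cv2.connectedComponentsWithStats(m)
    for i in range(1,n):
        if st[i,4]<40: continue
        q=L[l==i];zz=Z[l==i];(c,wh,a)=cv2.minAreaRect(q.astype(np.float32));print(name,np.round(c),np.round(wh),round(a),"z",np.percentile(zz,[10,50,95]).round(),im[l==i].mean(0).astype(int))
    if save:
        v,u=np.where(abs(L).max(-1)<130);cv2.imwrite(save,cv2.resize(im[v.min():v.max(),u.min():u.max()],None,fx=4,fy=4,interpolation=3))
E
python3 -c "
from h import *
incase('side','pics/s1.png');incase('top')"
```

```text
side [-63. -20.] [26. 47.] 5 z [20. 32. 38.] [24 31 39]
top [-61.  13.] [61. 30.] 79 z [25. 31. 36.] [26 40 53]
```

View pics/s1.png

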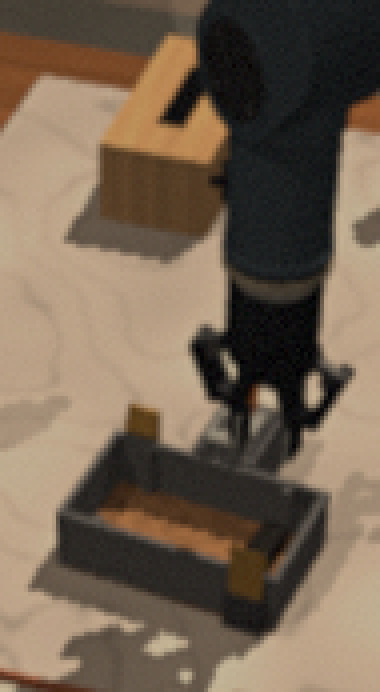

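The crop shows the bottle lying flat in the near end of the case, at about (275,550). The gripper's wide knuckles must have touched the end wall, so I'll bring the other end slot in and open the fingers less.

Call:
{"api": "drive_tool", "payload": {"steps": [48,-15.5,0,0.049,48,-15.5,10,0,48,-15.5,15,0,48,-15.5,20,0,0,0,0,0], "hand": -1}}

```text
time: 7.88
tcp_pos: [0.452, -0.0656, 0.1147]
tcp_rot: [[0.146, 0.989, -0.005], [0.989, -0.146, 0.002], [0.001, -0.005, -1.0]]
wrist_force: [1.2, -0.8, 0.5]
finger_gap: 0.0852
gripper_force: 0.0
```

```bash
python3 -c "
from h import *
plan(458,-69.4,31,81.3);rects()"
```

```text
spin 0.005 shift [-2.9  6.5 83.7] t 7.88 tcp [452.  -65.6 114.7] j [-0.17  0.49  0.31  2.17 -0.29  0.53  0.21] gap 85.2 F [ 1.2 -0.8  0.5]
[452.4 226.9] [22.4 81.5] yaw 97.1 z 0.0222 [116 130 141]
[451.2 125.8] [81.2 24.7] yaw 76.5 z 0.0238 [ 73 116 149]
[337.7 287.5] [24.6 82. ] yaw 139.0 z 0.0241 [32 70 42]
[ 31.3 102.1] [107.   32.7] yaw 2.9 z 0.0132 [36 35 32]
```

Call:
{"api": "drive_tool", "payload": {"steps": [-2.9,6.5,40,0,0,0,30,0,0,0,13.7,0,0,0,0,0]}}

```text
time: 8.43
tcp_pos: [0.4594, -0.0749, 0.0326]
tcp_rot: [[0.154, 0.988, -0.001], [0.988, -0.154, -0.0], [-0.0, -0.001, -1.0]]
wrist_force: [-0.1, 0.3, -0.1]
finger_gap: 0.0853
gripper_force: 0.0
```

Call:
{"api": "drive_tool", "payload": {"steps": [0,0,0,0,0,0,0,0,0,0,0,0,0,0,0,0,0,0,0,0,0,0,0,0], "hand": 1}}

```text
time: 9.18
tcp_pos: [0.46, -0.0742, 0.0337]
tcp_rot: [[0.153, 0.988, 0.001], [0.988, -0.153, 0.0], [0.0, 0.001, -1.0]]
wrist_force: [-1.9, 0.7, 7.1]
finger_gap: 0.0207
gripper_force: 39.1
```

Call:
{"api": "drive_tool", "payload": {"steps": [0,0,-40,0,0,0,-50,0,0,0,-40,0,0,0,0,0]}}

```text
time: 9.68
tcp_pos: [0.4611, -0.0743, 0.1657]
tcp_rot: [[0.153, 0.988, 0.005], [0.988, -0.153, 0.0], [0.001, 0.005, -1.0]]
wrist_force: [1.1, 1.2, -1.6]
finger_gap: 0.0212
gripper_force: 40.1
```

```bash
python3 -c "
from h import *
plan(*slot(-19),42,84)"
```

```text
spin -0.049 shift [-190.9   93.8  123.7] t 9.68 tcp [461.1 -74.3 165.7] j [-0.21  0.41  0.38  2.1  -0.25  0.66  0.18] gap 21.2 F [ 1.1  1.2 -1.6]
```

Call:
{"api": "drive_tool", "payload": {"steps": [-48,23.5,0,-0.049,-48,23.5,0,0,-48,23.5,0,0,-48,23.5,0,0,0,0,0,0,0,0,0,0,0,0,0,0]}}

```text
time: 10.55
tcp_pos: [0.5304, -0.2743, 0.1625]
tcp_rot: [[0.103, 0.995, -0.001], [0.995, -0.103, 0.001], [0.001, -0.001, -1.0]]
wrist_force: [0.2, 0.3, -1.1]
finger_gap: 0.0206
gripper_force: 45.4
```

```bash
python3 -c "
from h import *
plan(*slot(-19,-5),42,84)"
```

```text
spin 0.001 shift [ -4.3   4.  120.5] t 10.55 tcp [ 530.4 -274.3  162.5] j [ 0.18  0.58  0.34  1.77 -0.25  0.83  0.54] gap 20.6 F [ 0.2  0.3 -1.1]
```

Call:
{"api": "drive_tool", "payload": {"steps": [-4.3,4,0,0,0,0,50,0,0,0,45,0,0,0,20,0,0,0,6,0,0,0,0,0]}}

```text
time: 11.3
tcp_pos: [0.5345, -0.2805, 0.0428]
tcp_rot: [[0.104, 0.995, 0.001], [0.995, -0.104, -0.0], [-0.0, 0.001, -1.0]]
wrist_force: [0.1, -0.5, -0.6]
finger_gap: 0.0206
gripper_force: 45.4
```

Call:
{"api": "drive_tool", "payload": {"steps": [0,0,0,0,0,0,0,0,0,0,0,0], "hand": 0.3}}

```text
time: 11.68
tcp_pos: [0.5343, -0.2807, 0.0424]
tcp_rot: [[0.105, 0.995, 0.001], [0.995, -0.105, -0.0], [-0.0, 0.001, -1.0]]
wrist_force: [0.6, -0.4, -0.3]
finger_gap: 0.0297
gripper_force: 0.0
```

Call:
{"api": "drive_tool", "payload": {"steps": [0,0,-40,0,0,0,-50,0,0,0,-30,0,0,0,0,0]}}

```text
time: 12.18
tcp_pos: [0.5353, -0.2813, 0.1647]
tcp_rot: [[0.105, 0.994, 0.004], [0.994, -0.105, -0.002], [-0.001, 0.005, -1.0]]
wrist_force: [-0.6, 0.1, -0.7]
finger_gap: 0.0296
gripper_force: 0.0
```

```bash
python3 -c "
from h import *
incase('side');incase('top');rects()
plan(451.5,125.8,110,76.8)"
```

```text
side [-18.   2.] [88. 23.] 90 z [22. 29. 34.] [ 24  57 109]
side [-63. -18.] [25. 47.] 7 z [23. 32. 37.] [25 32 41]
top [-17.  14.] [25. 59.] 12 z [22. 28. 33.] [15 48 95]
[451.3 226.7] [24.4 80.9] yaw 97.9 z 0.0221 [114 128 139]
[451.  125.7] [80.9 24.1] yaw 77.4 z 0.0235 [ 75 119 153]
[337.1 289.3] [27.8 85.5] yaw 138.6 z 0.0238 [24 52 28]
[47.4 53.8] [139.8 125.2] yaw 0.2 z 0.0132 [40 38 34]
spin 0.126 shift [ 376.5 -172.8   51.4] t 12.32 tcp [ 533.8 -280.2  161.4] j [ 0.19  0.59  0.34  1.76 -0.26  0.84  0.55] gap 29.9 F [ 0.1  0.1 -0.1]
```

Call:
{"api": "drive_tool", "payload": {"steps": [53.8,-24.7,0,0.063,53.8,-24.7,0,0.063,53.8,-24.7,0,0,53.8,-24.7,0,0,53.8,-24.7,12,0,53.8,-24.7,20,0,53.7,-24.6,20,0,0,0,0,0], "hand": -1}}

```text
time: 13.32
tcp_pos: [0.4387, 0.127, 0.1078]
tcp_rot: [[0.221, 0.975, -0.005], [0.975, -0.221, -0.0], [-0.001, -0.005, -1.0]]
wrist_force: [0.3, -1.3, -0.4]
finger_gap: 0.0854
gripper_force: 0.0
```

Call:
{"api": "drive_tool", "payload": {"steps": [0,0,0,0]}}

```text
time: 13.45
tcp_pos: [0.4409, 0.1222, 0.1095]
tcp_rot: [[0.228, 0.974, -0.001], [0.974, -0.228, -0.001], [-0.002, -0.001, -1.0]]
wrist_force: [-0.6, -0.6, -0.1]
finger_gap: 0.0855
gripper_force: 0.0
```

```bash
python3 -c "
from h import *
plan(451.2,125.8,32,77)"
```

```text
spin -0.004 shift [ 5.9  9.2 77.5] t 13.45 tcp [440.9 122.2 109.5] j [-0.63  0.51  0.37  2.18 -0.36  0.52 -0.22] gap 85.5 F [-0.6 -0.6 -0.1]
```

Call:
{"api": "drive_tool", "payload": {"steps": [5.9,9.2,30,0,0,0,35,0,0,0,12.5,0,0,0,0,0]}}

```text
time: 13.95
tcp_pos: [0.4515, 0.125, 0.0324]
tcp_rot: [[0.231, 0.973, -0.001], [0.973, -0.231, -0.001], [-0.001, -0.001, -1.0]]
wrist_force: [0.3, -0.3, 0.3]
finger_gap: 0.085
gripper_force: 0.0
```

Call:
{"api": "drive_tool", "payload": {"steps": [0,0,0,0,0,0,0,0,0,0,0,0,0,0,0,0,0,0,0,0,0,0,0,0], "hand": 1}}

```text
time: 14.7
tcp_pos: [0.4518, 0.1265, 0.0332]
tcp_rot: [[0.229, 0.974, 0.001], [0.974, -0.229, 0.0], [0.001, 0.001, -1.0]]
wrist_force: [-1.9, 0.3, 7.8]
finger_gap: 0.0233
gripper_force: 39.1
```

Call:
{"api": "drive_tool", "payload": {"steps": [0,0,-40,0,0,0,-50,0,0,0,-40,0,0,0,0,0,0,0,0,0]}}

```text
time: 15.32
tcp_pos: [0.4511, 0.1265, 0.1622]
tcp_rot: [[0.228, 0.974, -0.0], [0.974, -0.228, 0.0], [0.0, -0.0, -1.0]]
wrist_force: [0.1, -0.3, -1.8]
finger_gap: 0.0232
gripper_force: 40.3
```

```bash
python3 -c "
from h import *
plan(*slot(21),162,84)"
```

```text
spin -0.126 shift [-3.897e+02  1.647e+02  2.000e-01] t 15.32 tcp [451.1 126.5 162.2] j [-0.7   0.44  0.46  2.1  -0.31  0.67 -0.27] gap 23.2 F [ 0.1 -0.3 -1.8]
```

Call:
{"api": "drive_tool", "payload": {"steps": [0,0,0,-0.126,-56,23.5,0,0,-56,23.5,0,0,-56,23.5,0,0,-56,23.5,0,0,-56,23.5,0,0,-56,23.5,0,0,-53.7,23.7,0,0]}}

```text
time: 16.32
tcp_pos: [0.5741, -0.2802, 0.1604]
tcp_rot: [[0.105, 0.994, -0.003], [0.994, -0.105, 0.002], [0.001, -0.003, -1.0]]
wrist_force: [0.7, 0.4, -0.8]
finger_gap: 0.0232
gripper_force: 40.2
```

Call:
{"api": "drive_tool", "payload": {"steps": [0,0,0,0,0,0,0,0,0,0,0,0]}}

```text
time: 16.7
tcp_pos: [0.5743, -0.2766, 0.1617]
tcp_rot: [[0.103, 0.995, -0.001], [0.995, -0.103, 0.002], [0.002, -0.002, -1.0]]
wrist_force: [0.0, 0.3, -1.3]
finger_gap: 0.0231
gripper_force: 40.2
```

```bash
python3 -c "
from h import *
plan(*slot(21),42,84)"
```

```text
spin 0.001 shift [ -1.6   0.  119.7] t 16.7 tcp [ 574.3 -276.6  161.7] j [ 0.15  0.64  0.37  1.67 -0.28  0.89  0.53] gap 23.1 F [ 0.   0.3 -1.3]
```

Call:
{"api": "drive_tool", "payload": {"steps": [-1.6,0,0,0,0,0,50,0,0,0,45,0,0,0,18,0,0,0,6,0,0,0,0,0]}}

```text
time: 17.45
tcp_pos: [0.575, -0.2804, 0.0447]
tcp_rot: [[0.105, 0.995, 0.001], [0.995, -0.105, -0.001], [-0.001, 0.001, -1.0]]
wrist_force: [0.3, -0.2, -0.7]
finger_gap: 0.0227
gripper_force: 40.2
```

Call:
{"api": "drive_tool", "payload": {"steps": [0,0,0,0,0,0,0,0,0,0,0,0], "hand": 0.28}}

```text
time: 17.82
tcp_pos: [0.5747, -0.2802, 0.0442]
tcp_rot: [[0.105, 0.994, 0.001], [0.994, -0.105, -0.0], [-0.0, 0.001, -1.0]]
wrist_force: [-0.2, -1.0, 0.2]
finger_gap: 0.0304
gripper_force: 0.0
```

Call:
{"api": "drive_tool", "payload": {"steps": [0,0,-40,0,0,0,-50,0,0,0,-30,0,0,0,0,0,0,0,0,0]}}

```text
time: 18.45
tcp_pos: [0.5741, -0.2797, 0.1632]
tcp_rot: [[0.105, 0.995, -0.0], [0.995, -0.105, 0.0], [0.0, -0.0, -1.0]]
wrist_force: [-0.2, -0.2, -0.2]
finger_gap: 0.0307
gripper_force: 0.0
```

```bash
python3 -c "
from h import *
incase('side');incase('top');rects()
plan(451.8,226.8,110,97.5)"
```

```text
side [ 22. -11.] [25. 68.] 2 z [25. 32. 36.] [ 79 127 167]
side [-16. -13.] [34. 63.] 14 z [21. 28. 34.] [ 24  57 110]
side [-63. -20.] [24. 53.] 2 z [22. 32. 38.] [25 33 41]
[452.2 226.9] [23.1 81.3] yaw 96.7 z 0.0220 [109 122 133]
[338.  287.9] [24.1 81.9] yaw 139.6 z 0.0233 [25 55 29]
[47. 61.] [138.7 111.2] yaw 0.0 z 0.0131 [39 37 33]
spin -0.236 shift [518.1 -54.9  52.4] t 18.6 tcp [ 573.9 -279.7  162.4] j [ 0.16  0.64  0.38  1.66 -0.28  0.89  0.54] gap 30.8 F [0.2 0.2 0.5]
```

Call:
{"api": "drive_tool", "payload": {"steps": [0,0,0,-0.118,0,0,0,-0.118,57.5,-6,0,0,57.5,-6,0,0,57.5,-6,0,0,57.5,-6,0,0,57.5,-6,0,0,57.5,-6,0,0], "hand": -1}}

```text
time: 19.6
tcp_pos: [0.4928, 0.0589, 0.163]
tcp_rot: [[-0.13, 0.991, -0.001], [0.991, 0.13, -0.0], [-0.0, -0.001, -1.0]]
wrist_force: [0.3, 0.4, -0.1]
finger_gap: 0.0853
gripper_force: 0.0
```

Call:
{"api": "drive_tool", "payload": {"steps": [57.5,-6,15,0,57.5,-6,20,0,58,-7,17,0,0,0,0,0,0,0,0,0]}}

```text
time: 20.23
tcp_pos: [0.452, 0.2257, 0.1111]
tcp_rot: [[-0.131, 0.991, -0.001], [0.991, 0.131, -0.001], [-0.001, -0.001, -1.0]]
wrist_force: [0.3, -0.8, -0.2]
finger_gap: 0.0854
gripper_force: 0.0
```

```bash
python3 -c "
from h import *
plan(452,226.8,32,97.3)"
```

```text
spin 0.004 shift [ 1.1  0.1 79.1] t 20.23 tcp [452.  225.7 111.1] j [-0.77  0.54  0.31  2.06 -0.29  0.58 -0.12] gap 85.4 F [ 0.3 -0.8 -0.2]
```

Call:
{"api": "drive_tool", "payload": {"steps": [1.1,0,35,0,0,0,32,0,0,0,12,0,0,0,0,0]}}

```text
time: 20.72
tcp_pos: [0.4524, 0.2261, 0.0325]
tcp_rot: [[-0.129, 0.992, -0.001], [0.992, 0.129, -0.001], [-0.001, -0.001, -1.0]]
wrist_force: [0.3, -0.3, -0.1]
finger_gap: 0.0851
gripper_force: 0.0
```

Call:
{"api": "drive_tool", "payload": {"steps": [0,0,0,0,0,0,0,0,0,0,0,0,0,0,0,0,0,0,0,0,0,0,0,0], "hand": 1}}

```text
time: 21.48
tcp_pos: [0.4522, 0.2276, 0.0332]
tcp_rot: [[-0.131, 0.991, 0.001], [0.991, 0.131, 0.001], [0.0, 0.001, -1.0]]
wrist_force: [-2.5, 0.7, 6.8]
finger_gap: 0.0209
gripper_force: 39.2
```

Call:
{"api": "drive_tool", "payload": {"steps": [0,0,-40,0,0,0,-50,0,0,0,-40,0,0,0,0,0,0,0,0,0]}}

```text
time: 22.1
tcp_pos: [0.4515, 0.2275, 0.1622]
tcp_rot: [[-0.131, 0.991, -0.001], [0.991, 0.131, -0.0], [0.0, -0.001, -1.0]]
wrist_force: [-0.3, -0.2, -1.2]
finger_gap: 0.0209
gripper_force: 39.8
```

```bash
python3 -c "
from h import *
plan(*slot(60),162,84)"
```

```text
spin 0.236 shift [-4.901e+02  2.138e+02  2.000e-01] t 22.1 tcp [451.5 227.5 162.2] j [-0.82  0.47  0.37  2.01 -0.26  0.71 -0.15] gap 20.9 F [-0.3 -0.2 -1.2]
```

Call:
{"api": "drive_tool", "payload": {"steps": [0,0,0,0.118,0,0,0,0.118,-54,23.5,0,0,-54,23.5,0,0,-54,23.5,0,0,-54,23.5,0,0,-54,23.5,0,0,-54,23.5,0,0]}}

```text
time: 23.1
tcp_pos: [0.5579, -0.1112, 0.1608]
tcp_rot: [[0.105, 0.995, -0.003], [0.995, -0.105, 0.001], [0.0, -0.003, -1.0]]
wrist_force: [0.6, 0.9, -0.2]
finger_gap: 0.0207
gripper_force: 39.8
```

Call:
{"api": "drive_tool", "payload": {"steps": [-54,24,0,0,-54,24,0,0,-54,23.5,0,0,0,0,0,0,0,0,0,0,0,0,0,0]}}

```text
time: 23.85
tcp_pos: [0.6123, -0.2764, 0.1616]
tcp_rot: [[0.103, 0.995, -0.001], [0.995, -0.103, 0.001], [0.001, -0.002, -1.0]]
wrist_force: [-0.1, 0.6, -0.5]
finger_gap: 0.0208
gripper_force: 39.8
```

```bash
python3 -c "
from h import *
plan(*slot(60),44,84)"
```

```text
spin 0.001 shift [ -5.7   1.3 117.6] t 23.85 tcp [ 612.3 -276.4  161.6] j [ 0.14  0.69  0.38  1.57 -0.3   0.94  0.51] gap 20.8 F [-0.1  0.6 -0.5]
```

Call:
{"api": "drive_tool", "payload": {"steps": [-5.7,1.3,0,0,0,0,50,0,0,0,45,0,0,0,16,0,0,0,4,0,0,0,0,0]}}

```text
time: 24.6
tcp_pos: [0.6139, -0.2845, 0.049]
tcp_rot: [[0.105, 0.994, 0.002], [0.994, -0.105, -0.001], [-0.001, 0.002, -1.0]]
wrist_force: [0.2, 0.5, -0.2]
finger_gap: 0.0207
gripper_force: 39.8
```

Call:
{"api": "drive_tool", "payload": {"steps": [0,0,0,0,0,0,0,0,0,0,0,0], "hand": 0.32}}

```text
time: 24.98
tcp_pos: [0.6135, -0.2841, 0.0483]
tcp_rot: [[0.105, 0.995, 0.001], [0.995, -0.105, -0.0], [-0.0, 0.001, -1.0]]
wrist_force: [0.7, 0.7, 0.9]
finger_gap: 0.0288
gripper_force: 0.5
```

Call:
{"api": "drive_tool", "payload": {"steps": [0,0,-40,0,0,0,-50,0,0,0,-50,0,0,0,-40,0,0,0,0,0,0,0,0,0]}}

```text
time: 25.72
tcp_pos: [0.6129, -0.2836, 0.2271]
tcp_rot: [[0.105, 0.995, -0.0], [0.995, -0.105, 0.001], [0.001, -0.001, -1.0]]
wrist_force: [0.6, 0.1, 0.1]
finger_gap: 0.029
gripper_force: 0.0
```

```bash
python3 -c "
from h import *
incase('side','pics/s2.png')
plan(643,3.1,180,0)"
```

```text
side [ 62. -13.] [33. 66.] 14 z [21. 30. 35.] [116 135 151]
side [22. -9.] [72. 24.] 89 z [25. 32. 38.] [ 78 125 164]
side [-19. -14.] [22. 66.] 1 z [20. 29. 34.] [ 24  57 110]
side [-62. -18.] [35. 47.] 23 z [20. 33. 38.] [25 33 42]
spin 1.466 shift [  30.4 -286.6   46.4] t 25.77 tcp [ 612.6 -283.5  226.4] j [ 0.13  0.63  0.41  1.48 -0.27  1.08  0.5 ] gap 29.0 F [-1.2 -0.5 -0.2]
```

View pics/s2.png

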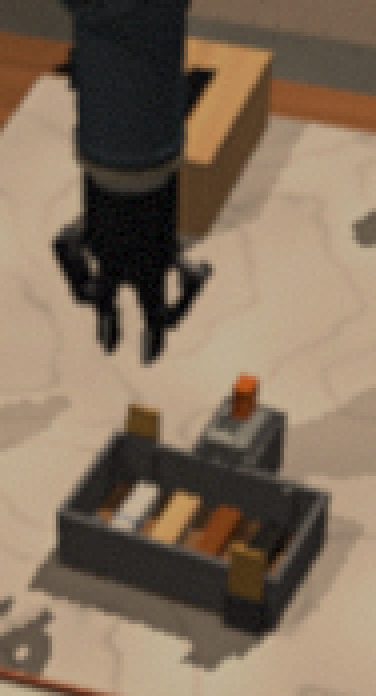

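All four toiletries lie flat in the case: white at about (135,505), tan (177,515), amber (220,530) and black (265,540). Next is the nearest lid.

Call:
{"api": "drive_tool", "payload": {"steps": [0,0,0,0.183,0,0,0,0.183,0,0,0,0.183,0,0,0,0.183,0,0,0,0.183,0,0,0,0.183,0,0,0,0.183,0,0,0,0.185], "hand": 0, "newtons": 80}}

```text
time: 26.78
tcp_pos: [0.6126, -0.2836, 0.2259]
tcp_rot: [[1.0, -0.006, -0.002], [-0.006, -1.0, 0.001], [-0.002, -0.001, -1.0]]
wrist_force: [-0.2, 0.5, -0.4]
finger_gap: 0.043
gripper_force: 0.0
```

Call:
{"api": "drive_tool", "payload": {"steps": [6,-57,15,0,6,-57,15,0,6,-57,16,0,6,-57,20,0,6,-58,20,0,0,0,0,0,0,0,0,0]}}

```text
time: 27.65
tcp_pos: [0.6426, 0.0016, 0.1406]
tcp_rot: [[1.0, -0.0, -0.002], [-0.0, -1.0, -0.001], [-0.002, 0.001, -1.0]]
wrist_force: [-0.2, -0.3, 0.3]
finger_gap: 0.0423
gripper_force: 0.0
```

```bash
python3 -c "
from h import *
plan(643.5,3.1,54,-0.2)"
```

```text
spin 0.003 shift [ 0.9 -1.5 86.6] t 27.65 tcp [642.6   1.6 140.6] j [-0.52  0.79  0.8   1.68 -0.66  0.97 -1.04] gap 42.3 F [-0.2 -0.3  0.3]
```

Call:
{"api": "drive_tool", "payload": {"steps": [0.9,-1.5,40,0.003,0,0,34,0,0,0,12,0,0,0,0,0]}}

```text
time: 28.15
tcp_pos: [0.6439, 0.0019, 0.0556]
tcp_rot: [[1.0, -0.005, -0.001], [-0.005, -1.0, -0.001], [-0.001, 0.001, -1.0]]
wrist_force: [-0.0, -0.3, 0.7]
finger_gap: 0.0428
gripper_force: 0.0
```

Call:
{"api": "drive_tool", "payload": {"steps": [0,0,0,0,0,0,0,0,0,0,0,0,0,0,0,0,0,0,0,0], "hand": 1}}

```text
time: 28.78
tcp_pos: [0.6449, 0.0029, 0.0573]
tcp_rot: [[1.0, -0.003, 0.003], [-0.003, -1.0, -0.0], [0.003, 0.0, -1.0]]
wrist_force: [-0.6, -0.3, 6.0]
finger_gap: 0.0146
gripper_force: 79.5
```

Call:
{"api": "drive_tool", "payload": {"steps": [0,0,-20,0,0,0,-40,0,0,0,-45,0,0,0,-20,0,0,0,0,0,0,0,0,0]}}

```text
time: 29.52
tcp_pos: [0.6433, 0.004, 0.1791]
tcp_rot: [[1.0, -0.003, -0.002], [-0.003, -1.0, 0.001], [-0.002, -0.001, -1.0]]
wrist_force: [0.8, -0.5, -2.6]
finger_gap: 0.0147
gripper_force: 78.2
```

```bash
python3 -c "
from h import *
plan(*c0,180,-6)"
```

```text
spin 0.102 shift [-60.2 287.9  -0.9] t 29.52 tcp [643.3   4.  179.1] j [-0.54  0.75  0.84  1.64 -0.63  1.04 -1.08] gap 14.7 F [ 0.8 -0.5 -2.6]
```

Call:
{"api": "drive_tool", "payload": {"steps": [0,0,0,0.102,-12,57.5,0,0,-12,57.5,0,0,-12,57.5,0,0,-12,57.5,0,0,-12,57.5,0,0,0,0,0,0,0,0,0,0]}}

```text
time: 30.52
tcp_pos: [0.5537, -0.2757, 0.1791]
tcp_rot: [[0.994, -0.106, -0.002], [-0.106, -0.994, 0.002], [-0.002, -0.001, -1.0]]
wrist_force: [-0.2, 0.5, -3.1]
finger_gap: 0.015
gripper_force: 78.6
```

```bash
cat >> h.py <<'E'
def lidpose(name="side",zr=None):
    "white plate top around the case: centre and yaw in world mm"
    s=sensors.state();z0=s["tcp_pos"][2]*1000-53+18
    im,d,K,R,t=look(name);P=cloud(d,K,R,t)*1000
    k=(abs(P[...,2]-z0)<7)&(im.min(-1)>60)&(np.hypot(P[...,0]-s["tcp_pos"][0]*1000,P[...,1]-s["tcp_pos"][1]*1000)<135)
    q=P[k];(c,wh,a)=cv2.minAreaRect(q[:,:2].astype(np.float32));b=cv2.boxPoints((c,wh,a));e=max([b[1]-b[0],b[2]-b[1]],key=np.linalg.norm)
    A=np.c_[q[:,:2]-c,np.ones(len(q))];f=np.linalg.lstsq(A,q[:,2],rcond=None)[0]
    print(name,len(q),"c",np.round(c,1),np.round(wh,1),"yaw %.2f"%((np.degrees(np.arctan2(e[1],e[0]))+90)%180-90),"z %.1f slope"%f[2],np.round(f[:2],3),"local",np.round(A0@(np.array(c)-c0),1))
E
python3 -c "
from h import *
plan(*c0,125,-6);lidpose('side');lidpose('top')"
```

```text
spin -0.001 shift [-0.4  0.4 54.1] t 30.52 tcp [ 553.7 -275.7  179.1] j [-0.08  0.71  0.82  1.71 -0.6   1.   -0.72] gap 15.0 F [-0.2  0.5 -3.1]
side 1137 c [ 555.5 -275.9] [128.1 207.5] yaw -5.21 z 144.8 slope [-0.004  0.   ] local [2.2 0.3]
top 556 c [ 554.8 -278.2] [223.5  92.2] yaw 7.74 z 144.7 slope [-0.004 -0.002] local [ 1.8 -2. ]
```

Call:
{"api": "drive_tool", "payload": {"steps": [-1.5,0,25,0,0,0,20,0,0,0,8,0,0,0,4,0,0,0,3,0,0,0,2,0,0,0,0,0]}}

```text
time: 31.5
tcp_pos: [0.5529, -0.2762, 0.1189]
tcp_rot: [[0.994, -0.105, 0.001], [-0.105, -0.994, -0.0], [0.001, 0.0, -1.0]]
wrist_force: [-0.4, -1.1, -1.5]
finger_gap: 0.0145
gripper_force: 78.9
```

Call:
{"api": "drive_tool", "payload": {"steps": [0,0,2,0,0,0,2,0,0,0,0,0]}}

```text
time: 31.88
tcp_pos: [0.5529, -0.276, 0.1146]
tcp_rot: [[0.994, -0.105, 0.0], [-0.105, -0.994, -0.0], [0.0, 0.0, -1.0]]
wrist_force: [0.7, -1.1, 0.4]
finger_gap: 0.0148
gripper_force: 79.1
```

Call:
{"api": "drive_tool", "payload": {"steps": [0,0,2,0,0,0,2,0,0,0,0,0]}}

```text
time: 32.25
tcp_pos: [0.5529, -0.2762, 0.1131]
tcp_rot: [[0.994, -0.105, 0.002], [-0.105, -0.994, 0.001], [0.002, -0.001, -1.0]]
wrist_force: [-6.8, 5.0, 28.4]
finger_gap: 0.0145
gripper_force: 83.2
```

Call:
{"api": "drive_tool", "payload": {"steps": [0,0,1.5,0,0,0,1,0,0,0,0,0]}}

```text
time: 32.62
tcp_pos: [0.5529, -0.2763, 0.1129]
tcp_rot: [[0.994, -0.105, 0.004], [-0.105, -0.994, 0.001], [0.004, -0.002, -1.0]]
wrist_force: [-12.3, 10.4, 54.2]
finger_gap: 0.0146
gripper_force: 87.1
```

It stopped with its origin about 10 mm short of home at a high force, so this is a wrong lid. I'll take it back to its place.

Call:
{"api": "drive_tool", "payload": {"steps": [0,0,-12,0,0,0,-15,0,0,0,-25,0,0,0,-20,0,0,0,0,0]}}

```text
time: 33.25
tcp_pos: [0.5532, -0.2763, 0.1811]
tcp_rot: [[0.994, -0.105, 0.002], [-0.105, -0.994, -0.001], [0.002, 0.001, -1.0]]
wrist_force: [0.4, 0.1, -2.8]
finger_gap: 0.0148
gripper_force: 78.8
```

Call:
{"api": "drive_tool", "payload": {"steps": [12,-57.5,0,0,12,-57.5,0,0,12,-57.5,0,0,12,-57.5,0,0,12,-57.5,0,0,0,0,0,-0.102,0,0,0,0,0,0,0,0]}}

```text
time: 34.25
tcp_pos: [0.6421, 0.0025, 0.1797]
tcp_rot: [[1.0, -0.007, -0.001], [-0.007, -1.0, -0.0], [-0.001, 0.0, -1.0]]
wrist_force: [0.8, -0.9, -2.9]
finger_gap: 0.0145
gripper_force: 78.9
```

```bash
python3 -c "
from h import *
plan(644.9,2.9,58,-0.2)"
```

```text
spin -0.004 shift [  2.8  -0.4 121.7] t 34.25 tcp [642.1   2.5 179.7] j [-0.54  0.75  0.84  1.64 -0.63  1.04 -1.08] gap 14.5 F [ 0.8 -0.9 -2.9]
```

Next lid, handle1, at (643.1,142.7).

Call:
{"api": "drive_tool", "payload": {"steps": [2,-0.4,30,0,0,0,45,0,0,0,30,0,0,0,12,0,0,0,5,0,0,0,0,0]}}

```text
time: 35.0
tcp_pos: [0.645, 0.0036, 0.0589]
tcp_rot: [[1.0, -0.004, 0.001], [-0.004, -1.0, -0.0], [0.001, 0.0, -1.0]]
wrist_force: [-0.6, 0.8, -2.2]
finger_gap: 0.0144
gripper_force: 78.8
```

Call:
{"api": "drive_tool", "payload": {"steps": [0,0,0,0,0,0,0,0,0,0,0,0], "hand": 0}}

```text
time: 35.38
tcp_pos: [0.6449, 0.0041, 0.0587]
tcp_rot: [[1.0, -0.003, 0.001], [-0.003, -1.0, 0.0], [0.001, -0.0, -1.0]]
wrist_force: [0.0, 0.1, -0.5]
finger_gap: 0.0424
gripper_force: 0.0
```

Call:
{"api": "drive_tool", "payload": {"steps": [0,0,-30,0,0,0,-40,0,0,-46.7,-15,0,0,-46.7,0,0,0,-46.7,0,0,0,0,0,0,0,0,0,0]}}

```text
time: 36.25
tcp_pos: [0.645, 0.1436, 0.1433]
tcp_rot: [[1.0, -0.003, 0.0], [-0.003, -1.0, -0.001], [0.0, 0.001, -1.0]]
wrist_force: [-0.5, 0.1, 1.0]
finger_gap: 0.0426
gripper_force: 0.0
```

```bash
cat >> h.py <<'E'
def lids():
    im,d,K,R,t=look("side");P=cloud(d,K,R,t)*1000
    T=((P[...,2]>17)&(P[...,2]<29)&(P[...,0]>535)&(P[...,0]<760)&(P[...,1]>-75)&(P[...,1]<360)&(im.min(-1)>60)).astype(np.uint8)
    n,l,st,_=cv2.connectedComponentsWithStats(cv2.morphologyEx(T,cv2.MORPH_OPEN,np.ones((2,2))))
    for i in range(1,n):
        if st[i,4]<200: continue
        q=P[l==i];(c,wh,a)=cv2.minAreaRect(q[:,:2].astype(np.float32));print("lid",np.round(c,1),np.round(wh,1),round(a,1),"z",np.percentile(q[:,2],[5,50,95]).round(1))
E
python3 -c "
from h import *
lids();plan(643.5,142.7,54,0.5)"
```

```text
lid [454.2 457.5] [ 179.2 1134.7] 19.8 z [ 9.3 22.7 27.8]
lid [478.4 532. ] [ 227.8 1022.7] 22.5 z [15.9 22.6 27.6]
lid [480.2 604.7] [230.5 905.9] 26.1 z [16.7 22.5 27.2]
spin -0.013 shift [-1.6  0.  89.4] t 36.3 tcp [645.1 142.8 143.4] j [-0.73  0.81  0.83  1.63 -0.68  1.01 -1.26] gap 42.9 F [-0.2 -0.2  0.3]
```

Call:
{"api": "drive_tool", "payload": {"steps": [-1,0,40,-0.013,0,0,34,0,0,0,14.5,0,0,0,0,0]}}

```text
time: 36.8
tcp_pos: [0.644, 0.1429, 0.0543]
tcp_rot: [[1.0, 0.008, -0.001], [0.008, -1.0, -0.001], [-0.001, 0.001, -1.0]]
wrist_force: [-0.4, 0.3, 0.1]
finger_gap: 0.0431
gripper_force: 0.0
```

Call:
{"api": "drive_tool", "payload": {"steps": [0,0,0,0,0,0,0,0,0,0,0,0,0,0,0,0,0,0,0,0], "hand": 1}}

```text
time: 37.42
tcp_pos: [0.6449, 0.1437, 0.0563]
tcp_rot: [[1.0, 0.01, 0.002], [0.01, -1.0, 0.0], [0.002, -0.0, -1.0]]
wrist_force: [-1.3, -1.3, 6.3]
finger_gap: 0.0146
gripper_force: 79.0
```

Call:
{"api": "drive_tool", "payload": {"steps": [0,0,-20,0,0,0,-40,0,0,0,-45,0,0,0,-20,0,0,0,0,0,0,0,0,0]}}

```text
time: 38.17
tcp_pos: [0.6432, 0.1445, 0.1782]
tcp_rot: [[1.0, 0.01, -0.002], [0.01, -1.0, 0.0], [-0.002, -0.0, -1.0]]
wrist_force: [0.1, 0.5, -2.2]
finger_gap: 0.0147
gripper_force: 78.1
```

```bash
python3 -c "
from h import *
plan(*c0,180,-6)"
```

```text
spin 0.115 shift [-45.5 427.6  -1.8] t 38.17 tcp [643.2 144.5 178.2] j [-0.75  0.78  0.85  1.6  -0.65  1.07 -1.27] gap 14.7 F [ 0.1  0.5 -2.2]
```

Call:
{"api": "drive_tool", "payload": {"steps": [0,0,0,0.115,-6.5,61,0,0,-6.5,61,0,0,-6.5,61,0,0,-6.5,61,0,0,-6.5,61,0,0,-6.5,61,0,0,-6.5,61.5,0,0]}}

```text
time: 39.17
tcp_pos: [0.5529, -0.2773, 0.1779]
tcp_rot: [[0.995, -0.105, -0.002], [-0.105, -0.995, 0.001], [-0.002, -0.001, -1.0]]
wrist_force: [0.8, -0.5, -1.0]
finger_gap: 0.0145
gripper_force: 78.3
```

Call:
{"api": "drive_tool", "payload": {"steps": [0,0,0,0,0,0,0,0,0,0,0,0]}}

```text
time: 39.55
tcp_pos: [0.5543, -0.2744, 0.1786]
tcp_rot: [[0.995, -0.103, -0.001], [-0.103, -0.995, 0.001], [-0.001, -0.001, -1.0]]
wrist_force: [0.6, 0.5, -1.3]
finger_gap: 0.0145
gripper_force: 78.5
```

```bash
python3 -c "
from h import *
plan(*c0,125,-6);lidpose('side');lidpose('side')"
```

```text
spin 0.002 shift [-0.8  1.7 53.6] t 39.55 tcp [ 554.3 -274.4  178.6] j [-0.08  0.71  0.82  1.71 -0.6   1.   -0.71] gap 14.5 F [ 0.6  0.5 -1.3]
side 1126 c [ 553.2 -272.3] [129.5 206.5] yaw -4.60 z 145.2 slope [-0.004  0.001] local [-0.5  3.7]
side 1135 c [ 553.9 -275.2] [130.3 205.5] yaw -5.79 z 145.4 slope [-0.003  0.004] local [0.5 0.9]
```

Call:
{"api": "drive_tool", "payload": {"steps": [-0.5,1.7,25,0.002,0,0,20,0,0,0,8,0,0,0,4,0,0,0,4,0,0,0,3,0,0,0,0,0]}}

```text
time: 40.52
tcp_pos: [0.5536, -0.278, 0.1159]
tcp_rot: [[0.994, -0.107, 0.001], [-0.107, -0.994, -0.0], [0.001, 0.0, -1.0]]
wrist_force: [1.0, -0.4, 0.3]
finger_gap: 0.0147
gripper_force: 79.1
```

Call:
{"api": "drive_tool", "payload": {"steps": [0,0,2,0,0,0,2,0,0,0,0,0]}}

```text
time: 40.9
tcp_pos: [0.5534, -0.2781, 0.1123]
tcp_rot: [[0.994, -0.107, 0.001], [-0.107, -0.994, -0.0], [0.001, 0.0, -1.0]]
wrist_force: [-0.4, 1.2, 8.3]
finger_gap: 0.0148
gripper_force: 80.1
```

Call:
{"api": "drive_tool", "payload": {"steps": [0,0,1,0,0,0,1,0,0,0,0,0]}}

```text
time: 41.28
tcp_pos: [0.5534, -0.2781, 0.1121]
tcp_rot: [[0.994, -0.107, 0.002], [-0.107, -0.994, 0.0], [0.002, -0.001, -1.0]]
wrist_force: [-5.9, 6.4, 29.3]
finger_gap: 0.0147
gripper_force: 83.3
```

Same stop at 10 mm short, so this one is wrong too. I'll return it and take the third.

Call:
{"api": "drive_tool", "payload": {"steps": [0,0,-12,0,0,0,-15,0,0,0,-25,0,0,0,-17,0,0,0,0,0]}}

```text
time: 41.9
tcp_pos: [0.5537, -0.2783, 0.1798]
tcp_rot: [[0.994, -0.107, 0.002], [-0.107, -0.994, -0.001], [0.002, 0.001, -1.0]]
wrist_force: [0.1, -0.1, -2.5]
finger_gap: 0.0149
gripper_force: 78.6
```

Call:
{"api": "drive_tool", "payload": {"steps": [6.5,-61,0,0,6.5,-61,0,0,6.5,-61,0,0,6.5,-61,0,0,6.5,-61,0,0,6.5,-61,0,0,6.5,-61,0,0,0,0,0,-0.115]}}

```text
time: 42.9
tcp_pos: [0.6437, 0.1497, 0.1759]
tcp_rot: [[1.0, 0.019, -0.003], [0.019, -1.0, 0.002], [-0.003, -0.002, -1.0]]
wrist_force: [0.2, -0.8, -2.1]
finger_gap: 0.0146
gripper_force: 78.8
```

Call:
{"api": "drive_tool", "payload": {"steps": [0,0,0,0,0,0,0,0,0,0,0,0]}}

```text
time: 43.28
tcp_pos: [0.6441, 0.1407, 0.1786]
tcp_rot: [[1.0, 0.005, -0.0], [0.005, -1.0, -0.0], [-0.0, 0.0, -1.0]]
wrist_force: [0.2, 0.0, -2.1]
finger_gap: 0.0146
gripper_force: 78.8
```

```bash
python3 -c "
from h import *
plan(644.9,143.7,58,0.5)"
```

```text
spin -0.004 shift [  0.8  -3.  120.6] t 43.27 tcp [644.1 140.7 178.6] j [-0.74  0.78  0.86  1.6  -0.65  1.07 -1.27] gap 14.6 F [ 0.2  0.  -2.1]
```

Lower and release it, then go to handle0 at (641.2,279.5), yaw about 1.3°.

Call:
{"api": "drive_tool", "payload": {"steps": [0.8,-3,30,-0.004,0,0,45,0,0,0,28,0,0,0,12,0,0,0,5,0,0,0,0,0]}}

```text
time: 44.02
tcp_pos: [0.6454, 0.1446, 0.0594]
tcp_rot: [[1.0, 0.011, 0.001], [0.011, -1.0, 0.0], [0.001, -0.0, -1.0]]
wrist_force: [0.1, -0.2, -1.9]
finger_gap: 0.015
gripper_force: 78.8
```

Call:
{"api": "drive_tool", "payload": {"steps": [0,0,0,0,0,0,0,0,0,0,0,0], "hand": 0}}

```text
time: 44.4
tcp_pos: [0.6452, 0.1449, 0.0591]
tcp_rot: [[1.0, 0.012, 0.001], [0.012, -1.0, 0.0], [0.001, -0.0, -1.0]]
wrist_force: [-0.6, -0.2, -0.0]
finger_gap: 0.0429
gripper_force: 0.0
```

Call:
{"api": "drive_tool", "payload": {"steps": [0,0,-30,0,0,0,-40,0,-0.5,-45,-15,0,-0.5,-45,0,0,0,-45,0,0,0,0,0,0,0,0,0,0]}}

```text
time: 45.28
tcp_pos: [0.6423, 0.2791, 0.1437]
tcp_rot: [[1.0, 0.012, 0.0], [0.012, -1.0, -0.001], [0.0, 0.001, -1.0]]
wrist_force: [-0.0, -1.1, 0.9]
finger_gap: 0.0425
gripper_force: 0.0
```

```bash
python3 -c "
from h import *
lids();plan(642,279.3,54,1.2)"
```

```text
lid [472.1 457.6] [ 212.9 1146.6] 19.8 z [16.  22.7 28.7]
lid [445.3 528.7] [ 160.7 1004. ] 22.7 z [15.1 22.5 27.5]
lid [478.6 607.5] [230.1 899.6] 26.1 z [16.4 22.5 26.8]
spin -0.011 shift [-0.5 -1.  89.8] t 45.33 tcp [642.5 278.3 143.8] j [-0.9   0.87  0.84  1.51 -0.7   1.08 -1.45] gap 42.5 F [ 0.8  0.4 -0.4]
```

Call:
{"api": "drive_tool", "payload": {"steps": [-0.5,-1,40,-0.011,0,0,34,0,0,0,15,0,0,0,0,0]}}

```text
time: 45.82
tcp_pos: [0.6418, 0.2797, 0.0543]
tcp_rot: [[1.0, 0.021, -0.001], [0.021, -1.0, -0.001], [-0.001, 0.001, -1.0]]
wrist_force: [0.3, 0.4, 0.8]
finger_gap: 0.0428
gripper_force: 0.0
```

Call:
{"api": "drive_tool", "payload": {"steps": [0,0,0,0,0,0,0,0,0,0,0,0,0,0,0,0,0,0,0,0], "hand": 1}}

```text
time: 46.45
tcp_pos: [0.6428, 0.2806, 0.0564]
tcp_rot: [[1.0, 0.023, 0.003], [0.023, -1.0, 0.001], [0.003, -0.001, -1.0]]
wrist_force: [-0.6, -0.6, 5.9]
finger_gap: 0.0147
gripper_force: 79.3
```

Call:
{"api": "drive_tool", "payload": {"steps": [0,0,-20,0,0,0,-40,0,0,0,-45,0,0,0,-20,0,0,0,0,0,0,0,0,0]}}

```text
time: 47.2
tcp_pos: [0.6409, 0.281, 0.178]
tcp_rot: [[1.0, 0.023, -0.002], [0.023, -1.0, -0.0], [-0.002, 0.0, -1.0]]
wrist_force: [-0.2, 0.3, -2.6]
finger_gap: 0.0142
gripper_force: 78.2
```

```bash
python3 -c "
from h import *
plan(*c0,180,-6)"
```

```text
spin 0.128 shift [-28.9 563.1  -2. ] t 47.2 tcp [640.9 281.  178. ] j [-0.91  0.84  0.86  1.48 -0.67  1.14 -1.47] gap 14.2 F [-0.2  0.3 -2.6]
```

Call:
{"api": "drive_tool", "payload": {"steps": [0,0,0,0.128,-3,57,0,0,-3,57,0,0,-3,57,0,0,-3,57,0,0,-3,57,0,0,-3,57,0,0,-3,57,0,0]}}

```text
time: 48.2
tcp_pos: [0.5779, -0.115, 0.178]
tcp_rot: [[0.995, -0.105, -0.003], [-0.105, -0.995, 0.0], [-0.003, 0.0, -1.0]]
wrist_force: [0.8, -0.4, -2.2]
finger_gap: 0.0148
gripper_force: 78.3
```

Call:
{"api": "drive_tool", "payload": {"steps": [-3,57,0,0,-3,57,0,0,-2,50,0,0,0,0,0,0,0,0,0,0,0,0,0,0]}}

```text
time: 48.95
tcp_pos: [0.5543, -0.2742, 0.1787]
tcp_rot: [[0.995, -0.103, -0.001], [-0.103, -0.995, 0.001], [-0.001, -0.001, -1.0]]
wrist_force: [1.0, 0.7, -0.8]
finger_gap: 0.0149
gripper_force: 78.5
```

```bash
python3 -c "
from h import *
plan(*c0,125,-6);lidpose('side');lidpose('side');lidpose()"
```

```text
spin 0.002 shift [-0.8  1.9 53.7] t 48.95 tcp [ 554.3 -274.2  178.7] j [-0.08  0.71  0.82  1.71 -0.6   1.   -0.71] gap 14.9 F [ 1.   0.7 -0.8]
side 1137 c [ 553.7 -275.6] [132.3 207.5] yaw -4.77 z 145.3 slope [-0.001  0.004] local [0.4 0.4]
side 1137 c [ 554.4 -273.6] [129.8 206.9] yaw -5.69 z 145.6 slope [-0.003  0.002] local [0.9 2.6]
side 1137 c [ 554.3 -272.3] [127.5 206.5] yaw -5.97 z 145.7 slope [-0.001  0.001] local [0.6 3.8]
```

Call:
{"api": "drive_tool", "payload": {"steps": [-0.5,1.7,25,0.002,0,0,20,0,0,0,8,0,0,0,4,0,0,0,4,0,0,0,3,0,0,0,0,0]}}

```text
time: 49.98
tcp_pos: [0.5536, -0.2778, 0.1159]
tcp_rot: [[0.994, -0.107, 0.001], [-0.107, -0.994, -0.0], [0.001, 0.0, -1.0]]
wrist_force: [1.2, 0.2, -1.1]
finger_gap: 0.0148
gripper_force: 78.9
```

Call:
{"api": "drive_tool", "payload": {"steps": [0,0,2,0,0,0,2,0,0,0,0,0]}}

```text
time: 50.35
tcp_pos: [0.5533, -0.2777, 0.1116]
tcp_rot: [[0.994, -0.107, 0.0], [-0.107, -0.994, -0.0], [0.0, 0.0, -1.0]]
wrist_force: [1.4, -0.1, 1.7]
finger_gap: 0.0145
gripper_force: 79.3
```

Call:
{"api": "drive_tool", "payload": {"steps": [0,0,1.5,0,0,0,1.5,0,0,0,0,0]}}

```text
time: 50.72
tcp_pos: [0.553, -0.2775, 0.1081]
tcp_rot: [[0.994, -0.107, -0.001], [-0.107, -0.994, 0.0], [-0.001, -0.0, -1.0]]
wrist_force: [0.4, -0.4, -3.3]
finger_gap: 0.0143
gripper_force: 78.6
```

It passes the ribs, so this lid fits. I'll press on to home, at TCP about 102.4 mm.

Call:
{"api": "drive_tool", "payload": {"steps": [0,0,2,0,0,0,2,0,0,0,0,0,0,0,0,0]}}

```text
time: 51.22
tcp_pos: [0.553, -0.2776, 0.1042]
tcp_rot: [[0.994, -0.107, -0.001], [-0.107, -0.994, 0.0], [-0.001, -0.0, -1.0]]
wrist_force: [0.8, -1.1, -6.0]
finger_gap: 0.0143
gripper_force: 78.0
```

Call:
{"api": "drive_tool", "payload": {"steps": [0,0,1.5,0,0,0,1,0,0,0,0,0,0,0,0,0]}}

```text
time: 51.72
tcp_pos: [0.5531, -0.2776, 0.1024]
tcp_rot: [[0.994, -0.107, 0.0], [-0.107, -0.994, 0.0], [0.0, -0.0, -1.0]]
wrist_force: [-1.1, 1.4, 3.7]
finger_gap: 0.0147
gripper_force: 79.3
```

Call:
{"api": "drive_tool", "payload": {"steps": [0,0,1.5,0,0,0,1,0,0,0,0,0,0,0,0,0]}}

```text
time: 52.22
tcp_pos: [0.5531, -0.2777, 0.1023]
tcp_rot: [[0.994, -0.107, 0.002], [-0.107, -0.994, 0.001], [0.002, -0.001, -1.0]]
wrist_force: [-8.1, 9.3, 31.1]
finger_gap: 0.0148
gripper_force: 83.3
```

Call:
{"api": "drive_tool", "payload": {"steps": [0,0,-4,0,0,0,0,0,0,0,0,0]}}

```text
time: 52.6
tcp_pos: [0.5532, -0.2776, 0.1032]
tcp_rot: [[0.994, -0.107, -0.0], [-0.107, -0.994, -0.0], [-0.0, 0.0, -1.0]]
wrist_force: [0.8, -0.3, -1.2]
finger_gap: 0.0144
gripper_force: 79.3
```

Call:
{"api": "drive_tool", "payload": {"steps": [0,0,0,0,0,0,0,0,0,0,0,0], "hand": 0}}

```text
time: 52.98
tcp_pos: [0.5532, -0.2778, 0.1036]
tcp_rot: [[0.994, -0.107, -0.0], [-0.107, -0.994, -0.0], [-0.0, 0.0, -1.0]]
wrist_force: [0.5, 0.2, -0.4]
finger_gap: 0.0428
gripper_force: 0.0
```

Call:
{"api": "drive_tool", "payload": {"steps": [0,0,-30,0,0,0,-40,0,0,0,-40,0,0,0,-40,0,0,0,0,0,0,0,0,0]}}

```text
time: 53.72
tcp_pos: [0.5531, -0.2773, 0.2531]
tcp_rot: [[0.994, -0.107, -0.0], [-0.107, -0.994, 0.001], [-0.0, -0.001, -1.0]]
wrist_force: [-0.2, -0.2, -0.6]
finger_gap: 0.043
gripper_force: 0.0
```

```bash
cat >> h.py <<'E'
def status(save=None):
    im,d,K,R,t=look("side");P=cloud(d,K,R,t)*1000;L=np.dstack([(P[...,:2]-c0)@A0.T,P[...,2]])
    hsv=cv2.cvtColor(im,cv2.COLOR_BGR2HSV)
    g=(L[...,2]>85)&(L[...,2]<120)&(abs(L[...,0])<25)&(L[...,1]<-40)&(L[...,1]>-150)&(hsv[...,1]>150)
    q=L[g&(L[...,2]>109)];print("grip",len(q),np.round(q.mean(0),1) if len(q) else 0)
    for x,s in((-78,1),(78,-1)):
        m=(abs(L[...,0]-x)<17)&(abs(L[...,1]-s*64)<25)&(L[...,2]>80)&(L[...,2]<100)&(hsv[...,1]>80);q=L[m];print("latch",len(q),np.round(np.median(q,0),1) if len(q) else 0,np.round(q[:,1].min(),1),np.round(q[:,1].max(),1))
    w=(abs(L[...,0])<100)&(abs(L[...,1])<58)&(L[...,2]>50)&(L[...,2]<90)&(im.min(-1)>60);q=L[w]
    print("plate z",np.percentile(q[:,2],[5,50,95]).round(1),cv2.minAreaRect(q[:,:2].astype(np.float32)))
    v,u=np.where((abs(L[...,:2]).max(-1)<140)&(L[...,2]<130))
    if save: cv2.imwrite(save,cv2.resize(im[v.min():v.max(),u.min():u.max()],None,fx=4,fy=4,interpolation=3))
E
python3 -c "
from h import *
status('pics/lid.png');plan(*slot(1.5,-112),130,-6)"
```

```text
grip 21 [   1.9 -112.1  112.6]
latch 31 [-77.7  66.   87. ] 59.1 70.2
latch 37 [ 78.8 -66.2  85.8] -76.9 -57.5
plate z [64.4 69.  73.7] ((-0.024932861328125, -0.19321441650390625), (199.83883666992188, 115.71747589111328), 0.11803489923477173)
spin -0.002 shift [  1.8 110.8 122.6] t 53.77 tcp [ 552.9 -277.1  252.6] j [-0.11  0.64  0.88  1.62 -0.53  1.14 -0.77] gap 42.7 F [-0.4  0.5 -0.4]
```

View pics/lid.png

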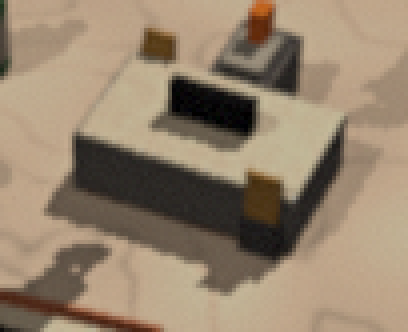

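The crop shows the lid flush on the case, with its plate about 68 mm high. Both latches stand over its edge, at about (160,42) and (263,197), and the orange grip is at (262,20), local y −112. Next is the lock.

Call:
{"api": "drive_tool", "payload": {"steps": [0.8,55.4,10,0,0.8,55.4,20,0,0,0,40,0,0,0,40,0,0,0,26,0,0,0,8,0,0,0,0,0,0,0,0,0]}}

```text
time: 54.78
tcp_pos: [0.5433, -0.3885, 0.1107]
tcp_rot: [[0.994, -0.107, 0.001], [-0.107, -0.994, -0.001], [0.001, 0.001, -1.0]]
wrist_force: [1.1, -0.3, -0.1]
finger_gap: 0.0426
gripper_force: 0.0
```

Call:
{"api": "drive_tool", "payload": {"steps": [0,0,0,0,0,0,0,0,0,0,0,0,0,0,0,0], "hand": 1, "newtons": 25}}

```text
time: 55.28
tcp_pos: [0.5433, -0.3884, 0.1107]
tcp_rot: [[0.994, -0.107, 0.001], [-0.107, -0.994, -0.001], [0.001, 0.001, -1.0]]
wrist_force: [-0.5, 1.0, 6.4]
finger_gap: 0.0235
gripper_force: 28.9
```

Call:
{"api": "drive_tool", "payload": {"steps": [0,-8,0,0,0,-8,0,0,0,-8,0,0,0,-8,0,0,0,-8,0,0,0,0,0,0]}}

```text
time: 56.02
tcp_pos: [0.5471, -0.3507, 0.1108]
tcp_rot: [[0.994, -0.108, 0.001], [-0.108, -0.994, -0.005], [0.002, 0.005, -1.0]]
wrist_force: [-1.1, -7.6, 3.2]
finger_gap: 0.0235
gripper_force: 28.8
```

Call:
{"api": "drive_tool", "payload": {"steps": [0,-2,0,0,0,-2,0,0,0,0,0,0,0,0,0,0]}}

```text
time: 56.52
tcp_pos: [0.5471, -0.3503, 0.111]
tcp_rot: [[0.994, -0.11, 0.002], [-0.11, -0.994, -0.011], [0.003, 0.01, -1.0]]
wrist_force: [-0.3, -19.9, -3.0]
finger_gap: 0.0236
gripper_force: 29.5
```

```bash
python3 -c "
from h import *
status()
print(A0@(np.array(sensors.state()['tcp_pos'][:2])*1000-c0))"
```

```text
grip 8 [ -5.  -79.7 115.3]
latch 28 [-77.   65.1  87.9] 60.1 70.6
latch 36 [ 79.6 -63.6  88.5] -73.1 -55.8
plate z [64.6 69.3 75.3] ((-0.21221160888671875, 0.042041778564453125), (199.176025390625, 115.79852294921875), 0.012428934685885906)
[  1.55131407 -74.55485161]
```

Call:
{"api": "drive_tool", "payload": {"steps": [0,3,0,0,0,0,0,0,0,0,0,0,0,0,0,0], "hand": 0.1}}

```text
time: 57.08
tcp_pos: [0.5474, -0.3467, 0.1095]
tcp_rot: [[0.994, -0.106, -0.0], [-0.106, -0.994, 0.001], [-0.0, -0.0, -1.0]]
wrist_force: [-0.1, -0.4, 0.2]
finger_gap: 0.0385
gripper_force: 0.0
```

Call:
{"api": "drive_tool", "payload": {"steps": [0,0,-30,0,0,0,-40,0,0,0,-40,0,60,0,-20,0,60,0,0,0,0,0,0,0,0,0,0,0]}}

```text
time: 57.95
tcp_pos: [0.6652, -0.3602, 0.2387]
tcp_rot: [[0.994, -0.108, -0.002], [-0.108, -0.994, -0.0], [-0.002, 0.0, -1.0]]
wrist_force: [-0.2, -0.2, 0.5]
finger_gap: 0.0385
gripper_force: 0.0
```

```bash
python3 -c "
from h import *
status('pics/lock.png')
im,d,K,R,t=look('top');P=cloud(d,K,R,t)*1000;L=np.dstack([(P[...,:2]-c0)@A0.T,P[...,2]])
m=(abs(L[...,0])<6)&(L[...,1]<-25)&(L[...,1]>-60);q=L[m];o=np.argsort(q[:,1]);print(q[o].round(0).tolist())
v,u=np.where((abs(L[...,:2]).max(-1)<150)&(L[...,2]<130));cv2.imwrite('pics/lockt.png',cv2.resize(im[v.min():v.max(),u.min():u.max()],None,fx=4,fy=4,interpolation=3))
"
```

```text
grip 23 [  0.6 -71.3 114.1]
latch 31 [-76.6  65.8  87.3] 58.0 70.0
latch 35 [ 78.9 -64.1  86.5] -77.9 -55.1
plate z [64.5 69.5 76.5] ((0.0211334228515625, 0.039234161376953125), (199.86849975585938, 115.84835052490234), 0.00645860331133008)
[[-6.0, -60.0, 80.0], [-3.0, -60.0, 80.0], [3.0, -60.0, 79.0], [-1.0, -59.0, 83.0], [-3.0, -58.0, 77.0], [-1.0, -57.0, 81.0], [-3.0, -55.0, 77.0], [-4.0, -51.0, 81.0]]
```

View pics/lockt.png

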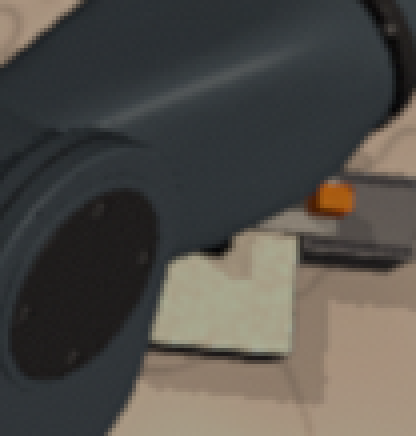

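The lock's tongue lies over the lid at about crop (285,220) and the orange grip is at (330,198). It travelled about 40 mm and stopped hard at 20 N, which is the end stop, since it starts at 0 to 8 mm. I'll clear the arm from the view and do a final check of the whole scene.

Call:
{"api": "drive_tool", "payload": {"steps": [0,-50,-10,0,0,-50,-10,0,0,-50,0,0,0,0,0,0,0,0,0,0]}}

```text
time: 58.68
tcp_pos: [0.6811, -0.2115, 0.26]
tcp_rot: [[0.994, -0.108, 0.0], [-0.108, -0.994, -0.0], [0.0, 0.0, -1.0]]
wrist_force: [-0.1, -0.9, 0.2]
finger_gap: 0.0383
gripper_force: 0.0
```

```bash
python3 -c "
from h import *
status();lids()
im,d,K,R,t=look('side');cv2.imwrite('pics/fin.png',cv2.resize(im,(800,600),interpolation=3))
s=sensors.state();print(s['time'],s['finger_gap'],s['wrist_force'])
"
```

```text
grip 22 [  0.8 -72.4 113.6]
latch 30 [-76.5  65.   87.3] 60.9 72.5
latch 31 [ 79.2 -65.1  87.7] -72.8 -54.9
plate z [64.6 69.4 76.1] ((0.08393096923828125, 0.01775360107421875), (199.77735900878906, 115.83906555175781), 0.06383807957172394)
lid [477.9 461.8] [ 226.7 1142.6] 19.8 z [16.1 22.8 27.9]
lid [479.2 534. ] [ 227.3 1020.4] 22.7 z [16.5 22.6 27.7]
58.825 0.03820340197868544 [ 0.87865592 -0.50971104 -0.2662856 ]
```

View pics/fin.png

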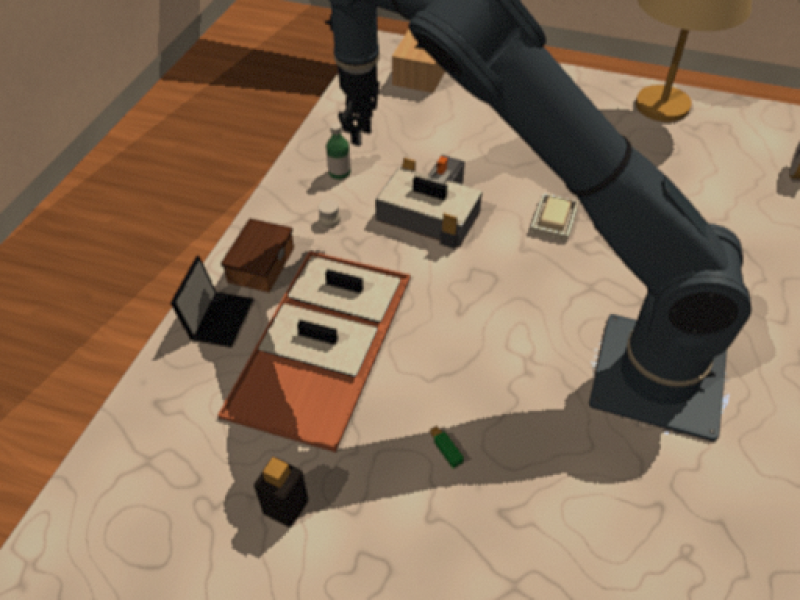

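The final view shows the lid on the case at (430,205) with both latches over it, and the grip pushed in at (443,163). The two wrong lids lie flat in the tray at (343,283) and (318,335), no toiletry is left on the dresser, and the bystanders are where they were.

```bash
python3 -c "
from station import hand_in
print(hand_in())"
```

```text
the job is handed in; nothing more can be done
None
```

I handed the job in at about 59 s of the 210 s: four toiletries are in the case, the fitting lid (the third one tried) is latched home, the lock is at its end stop as judged by a hard stop at 20 N after about 40 mm, and the two wrong lids lie flat in the tray; the hand-in gave no verdict.

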